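# Click the capped vial into the measuring gate

## Robot

A 6-joint arm with a two-finger parallel gripper is mounted at the origin on the work surface. World frame = base frame: x ahead of the robot, y to its left, z up, the work surface at z = 0. Lengths are in m, angles in rad, forces in N, time in s.
With the tool pointing down it reaches from about 0.225 to 0.875 m from the base axis. Payload 3.4 kg.
Tool frame: the origin (TCP) lies between the finger pads; the fingertips stand 19 mm ahead of it and the grasp point (between the pads) is the TCP (manip.tip_reach is the distance from the TCP to the fingertips, in m); z points along the fingers, x is the direction in which the jaws open and shut, and the axes are right-handed (so a half turn about z gives the same grasp; the last joint's range is limited). The gripper opens to 85 mm and grips with 20 to 120 N. Pads are 22 mm wide; open, the fingers measure 114 mm over their backs; the gripper's body (76 mm by 85 mm) begins 54 mm behind the grasp point. The pads swing forward as they close: fully open they stand 13 mm farther back than shut.
Start: joints at [-1.442, 0.276, 1.505, -0, 1.361, -0.121], TCP at [0.142, -0.557, 0.25] pointing down, gripper open.
Joint ranges: [-2.89, 2.89], [-0.75, 2.08], [0.22, 2.7], [-1.18, 4.32], [0.11, 2.71], [-2.7, 2.7]. Speed limits (rad/s): [2.57, 2.57, 3.14, 3.14, 3.14, 3.14].

## Interface

Orientations are given as a unit quaternion [w, x, y, z].
In Python, from rig import manip gives the robot as it stands.
- The arm moves only by the tool send_rows, never from a script. Its arguments are lists of equal length, an entry for each row: "delta_pos": the shift along the tool's x, y, z normalised to -1 to 1, where 1 is 40 cm, a list of three; "angular": the turn, a rotation vector about the tool's x, y, z normalised to -1 to 1, where 1 is 0.08 rad, a list of three. A call has 1 to 5 rows; each row shifts and turns the commanded pose from where the row before left it, along the tool's axes as they then stand; what a row does not reach is not made up. A row lasts 1/12 s, in which the tool goes at most 41.7 mm and 7.16 degrees, less where a joint would pass 70% of its speed; a pose out of reach is approached as far as the arm can. A call with a number of a shift or a turn outside -1 to 1 is refused whole. A call with a gripper value outside its range is refused whole. "hand" is the finger opening in mm, from 0 to 85.4, set as the call begins (left out, the last holds). The fingers move at their own pace and stop on an object; "squeeze" is the grip in N (left out, the last holds). Time passes only in rows, so rows that do not move let the fingers close. It gives the time, the measured TCP pose, the force and the opening at its end, in the units of the state.
- manip.get_state(): the state, without advancing time (a new reading comes with each control period).
- manip.get_image(name): name is "side" or "top"; returns the picture (400x640x3 uint8, blue, green, red); there is no depth.
- manip.calibration(name): a dict with "fx", "fy", "cx", "cy" (pixels), "k1" (the pictures are not rectified: a ray, as slopes to the right and down, at radius r is drawn at 1 + k1 r^2 times it, then the intrinsics apply), "camera_from_world" (4x4, takes a point from world to camera coordinates). Camera axes: x right, y up, looking along -z (the intrinsics and any distortion apply to the point x, -y, -z); pixel columns grow to the right and rows downward; lengths in m; the calibration is good to about 2 mm. A picture is of the moment at which its call begins. calibration takes no time and is no camera call.
- manip.sign_off(): hands the job in, once; it reports no verdict.
The state is a dict: "clock": time; "qpos": joint angles; "qd": joint speeds; "effort": joint torques, N m; "position": TCP position; "ee_rot": TCP orientation; "contact_force": force on the tool from outside, world axes, zero at the start; "moment": the same for the moment, N m; "width": finger opening in m.
Only numpy, scipy, OpenCV 4.12 (cv2) and the standard library are available. Lean on these libraries where they do the work, as an engineer would, in place of code of your own. Each camera call takes 0.05 s, during which the arm holds its last target.

## Task

With a fingertip, flick the fins on the edge of the cuvette changer's wheel counterclockwise (seen from above), click by click, until the round capped vial stands in line with the nose of the measuring head, and stop there without letting it go past. Be gentle: do not lift, tip or shove the changer, and leave everything else on the bench where it is.

Things in the scene. Friction and masses are not known exactly. Their poses are not given: they have to be found in the camera images.
- changer: loose white bench-top cuvette changer on rubber feet, 1.5 to 2.3 kg. Origin on the bench right under the wheel's axis, z up, x from the axis to the measuring head. Its round housing under the wheel has radius 58 mm and is 44 mm tall; a dark lamp post (radius 13 mm, top 96 mm above the bench) stands on the axis. It slides if pushed with more than several newtons.
- head (a point): middle of the top of the grey measuring head, part of the changer: 70 mm (changer's x) by 90 mm, 105 mm tall, its near face 104 mm from the wheel axis. Its black nose, 22 mm wide, 80 to 100 mm above the bench, reaches over the fins to 64 mm from the axis and points at the station to be measured.
- wheel (a joint): turn of the wheel in rad, growing counterclockwise seen from above; 0 = capped vial at the nose. A click is 0.785; it settles in the first second on a click 2 to 5 short of 0. Sprung ratchet: pushing a fin takes 1 to 3 N for the first 0.65 of a click, then it snaps on to the next. Let go earlier, it springs back to the last click; pushed up to 0.5 beyond one, it springs back. It cannot turn clockwise.
- wheel_axis (a point): point on the wheel's vertical axis, 61 mm above the bench, at mid-height of the fins; axes as the changer's (x to the head). Wheel: grey disc of radius 66 mm, 52 to 62 mm above the bench, with 8 flat radial fins 45 degrees apart on its edge, each from radius 64 to 94 mm, 10 mm thick, 50 to 72 mm above the bench. Cuvettes stand on it at radius 48 mm, up to 92 mm above the bench.
- rim_back (a point): point of the changer (does not turn) straight opposite the head, 88 mm from the wheel axis, 61 mm above the bench. With the wheel on any click this is the middle of a gap between two fins: fins then lie at 22.5, 67.5, 112.5 ... degrees from the changer's x axis. Below the gaps is free air to the bench, but for the head's side.
- vial (a point): centre of the round capped vial (amber glass, 18 mm diameter, white cap 21 mm, top 106 mm above the bench), fixed on the wheel 48 mm from its axis, 84 mm above the bench; the other stations hold square clear cuvettes 12.5 mm wide or are empty
- gate (a point): where the vial's centre must stand: on the changer's x axis, 48 mm from the wheel axis, 84 mm above the bench, just before the nose of the measuring head
- beaker: bystander: glass beaker, 68 mm diameter, 85 mm tall, origin at its underside
- tube_rack: bystander: white rack of capped tubes, 55 x 130 mm, 96 mm tall, long side along its y, origin at its underside
- petri_dish: bystander: clear closed petri dish, 95 mm diameter, 15 mm tall, origin at its underside
- tweezers: bystander: steel tweezers lying flat, 125 mm along x, 9 mm tall, origin under the middle
- silicone_cup: bystander: pink cup, 76 mm diameter, 59 mm tall, origin at its underside
- tip_box: bystander: grey box with clear lid, 88 x 123 mm, 63 mm tall, origin at its underside
- marker: bystander: marker pen lying flat, 135 mm along x, 15 mm tall, origin under the middle

How it is judged:
By the outcome, as a careful person would: the job done as asked, in the order asked, and still so for the second after the job is handed in, with the robot touching nothing.
It also fails if it takes over 61 s, if anything falls off the work surface, if the arm or the gripper's body presses on something with over 40 N, if the wrist force passes 120 N, or if a joint passes its speed limit or range.

## Working session

There is one attempt and no reset: what is moved stays moved. The work goes in short steps, Python scripts to look and compute and a tool call to move; the robot and the scene stay as the last step left them, time stands still between calls to the robot, and variables do not carry over. Pictures are saved under pics/ and viewed, and the job is handed in when it is done.

Besides the shell and the picture viewer there is one more tool, called after "Call:" as a command line: name --argument value ..., lists and objects as JSON in quotes. send_rows: Moves the arm, as the interface text tells. Scaled input: -1 to 1 covers 40 cm each way for a shift and 0.08 rad each way for a turn. Its arguments: {"type":"object","properties":{"delta_pos":{"type":"array","items":{"type":"array","items":{"type":"number"}}},"angular":{"type":"array","items":{"type":"array","items":{"type":"number"}}},"hand":{"type":"number"},"squeeze":{"type":"number"}},"required":["delta_pos","angular"]}

```bash
mkdir -p pics; ls
python3 - <<'E'
from rig import manip
import cv2
s=manip.get_state(); print(s)
for n in ("top","side"):
    cv2.imwrite(f"pics/{n}0.png",manip.get_image(n)); print(manip.calibration(n))
E
```

```text
pics
{'clock': 0.0, 'qpos': array([-1.44198917e+00,  2.76605049e-01,  1.50611693e+00, -1.98689111e-05,
        1.36069779e+00, -1.21005457e-01]), 'qd': array([-0.00032363,  0.0006697 , -0.00064923, -0.00248091,  0.00040484,
       -0.00116093]), 'effort': array([ 6.70799891e-04, -4.16772652e+01, -2.45805860e+01, -1.52180546e-04,
        1.09748379e-02, -1.13652942e-05]), 'position': array([ 0.14207529, -0.55667045,  0.2494404 ]), 'ee_rot': array([-6.36561111e-04,  7.89691519e-01, -6.13503440e-01, -6.55338567e-04]), 'contact_force': array([ 0.43598779, -0.40625134,  0.57100253]), 'moment': array([ 0.03204961,  0.04695585, -0.03877823]), 'width': 0.08548115524716215}
{'fx': 491.41318527253253, 'fy': 491.41318527253253, 'cx': 316.89050833321437, 'cy': 196.12535153990376, 'k1': -0.036276933356222084, 'camera_from_world': array([[ 0.00867789, -0.99986723,  0.01379207,  0.02195062],
       [ 0.98600866,  0.0108521 ,  0.16634046, -0.52536592],
       [-0.16646805,  0.01215562,  0.98597192, -1.49173202],
       [ 0.        ,  0.        ,  0.        ,  1.        ]])}
{'fx': 415.4946623959036, 'fy': 415.4946623959036, 'cx': 320.5257490896306, 'cy': 196.7489112688134, 'k1': -0.10600612412766565, 'camera_from_world': array([[-0.91054489, -0.41340521,  0.00203281,  0.4947744 ],
       [ 0.31129003, -0.682379  ,  0.66140563, -0.20408017],
       [-0.27204139,  0.60287231,  0.75002564, -1.25866719],
       [ 0.        ,  0.        ,  0.        ,  1.        ]])}
```

View pics/top0.png

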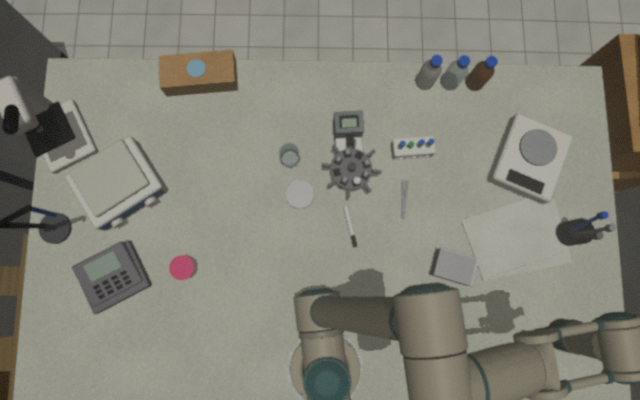

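View pics/side0.png

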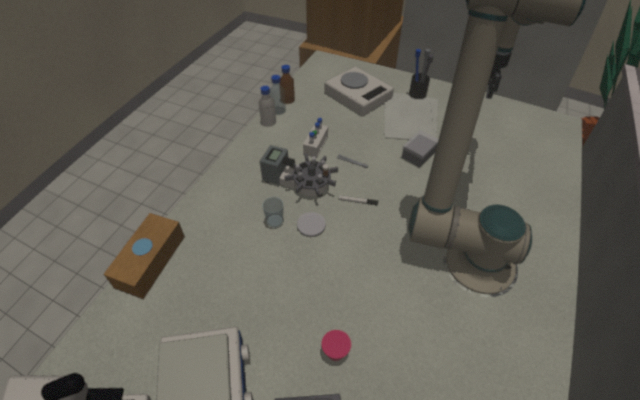

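The changer is at about (350,168) in the top view, with the head on its far side at (349,123). I'll zoom in on both views.

```bash
cat > h.py <<'E'
from rig import manip
import cv2, numpy as np
C={n:manip.calibration(n) for n in ("top","side")}
def proj(n,P):
    c=C[n];M=c["camera_from_world"];p=M[:3,:3]@np.array(P,float)+M[:3,3]
    x,y=p[0]/-p[2],-p[1]/-p[2];r2=x*x+y*y;f=1+c["k1"]*r2
    return np.array([c["cx"]+c["fx"]*x*f,c["cy"]+c["fy"]*y*f])
def ray(n,u,v):
    c=C[n];M=c["camera_from_world"]
    K=np.array([[c["fx"],0,c["cx"]],[0,c["fy"],c["cy"]],[0,0,1]])
    q=cv2.undistortPoints(np.array([[[u,v]]],float),K,np.array([c["k1"],0,0,0,0]))[0,0]
    d=M[:3,:3].T@np.array([q[0],-q[1],-1]);o=-M[:3,:3].T@M[:3,3];return o,d
def onz(n,u,v,z):
    o,d=ray(n,u,v);return o+d*(z-o[2])/d[2]
def crop(n,img,u0,v0,w,h,k,name,grid=20):
    c=cv2.resize(img[v0:v0+h,u0:u0+w],None,fx=k,fy=k,interpolation=cv2.INTER_CUBIC)
    for u in range(u0,u0+w,grid): cv2.putText(c,str(u),((u-u0)*k,10),0,.35,(0,0,255),1);cv2.line(c,((u-u0)*k,12),((u-u0)*k,18),(0,0,255),1)
    for v in range(v0,v0+h,grid): cv2.putText(c,str(v),(0,(v-v0)*k+4),0,.35,(0,0,255),1)
    cv2.imwrite(name,c)
E
python3 - <<'E'
from h import *
t=cv2.imread("pics/top0.png");s=cv2.imread("pics/side0.png")
crop("top",t,270,90,180,135,4,"pics/top0z.png")
crop("side",s,240,110,160,130,4,"pics/side0z.png")
E
```

```text
(no output)
```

View pics/top0z.png

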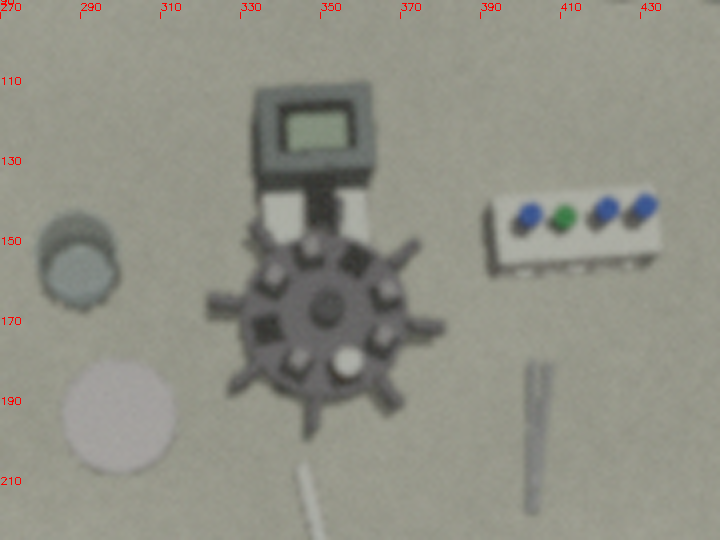

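View pics/side0z.png

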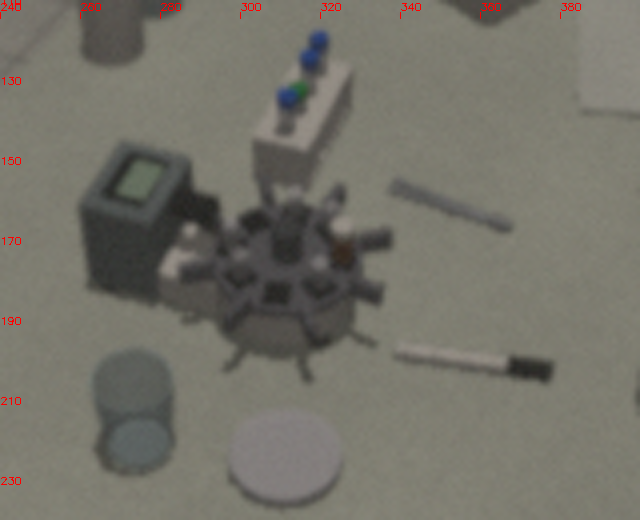

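Call:
send_rows --delta_pos '[[0, 0, 0], [0, 0, 0], [0, 0, 0], [0, 0, 0], [0, 0, 0]]' --angular '[[0, 0, 0], [0, 0, 0], [0, 0, 0], [0, 0, 0], [0, 0, 0]]' --hand 0

```text
clock: 0.52
position: [0.1421, -0.5572, 0.2503]
ee_rot: [0.0, 0.79, -0.614, 0.0]
contact_force: [-0.2, 0.0, -0.9]
width: 0.0254
```

Call:
send_rows --delta_pos '[[0, 0, 0], [0, 0, 0], [0, 0, 0], [0, 0, 0], [0, 0, 0]]' --angular '[[0, 0, 0], [0, 0, 0], [0, 0, 0], [0, 0, 0], [0, 0, 0]]'

```text
clock: 0.93
position: [0.1422, -0.5572, 0.2503]
ee_rot: [0.0, 0.79, -0.613, 0.0]
contact_force: [-0.3, 0.1, 0.2]
width: -0.0
```

Call:
send_rows --delta_pos '[[0, 0, 0], [0, 0, 0]]' --angular '[[0, 0, 0], [0, 0, 0]]'

```text
clock: 1.1
position: [0.1422, -0.5572, 0.2503]
ee_rot: [0.0, 0.79, -0.614, 0.0]
contact_force: [-0.3, 0.2, -0.6]
width: -0.0002
```

Run:
```python
from h import *
t=manip.get_image("top");s=manip.get_image("side")
cv2.imwrite("pics/top1.png",t);cv2.imwrite("pics/side1.png",s)
crop("top",t,315,105,80,105,5,"pics/top1z.png",10)
crop("side",s,250,130,110,90,6,"pics/side1z.png",10)
```

```text
(no output)
```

View pics/top1z.png

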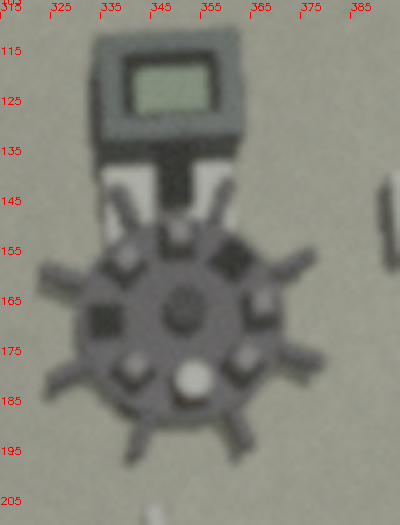

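View pics/side1z.png

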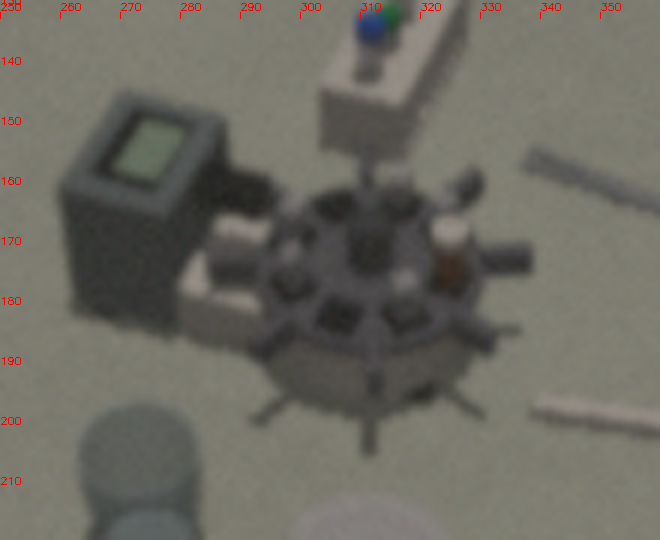

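```bash
cat > loc.py <<'E'
from h import *
t=cv2.imread("pics/top1.png")
g=lambda x,y:(315+x/5-.4,105+y/5-.4)
ax=onz("top",*g(185,308),.096)
hd=onz("top",*g(170,88),.105)
vi=onz("top",*g(193,378),.106)
print("axis lamp",ax,"head",hd,"vial",vi)
ends={"a":(318,255),"b":(322,362),"c":(240,460),"d":(130,462),"e":(47,390),"f":(40,270),"g":(115,190),"h":(230,183)}
P=np.array([onz("top",*g(*e),.070)[:2] for e in ends.values()])
print(P, "fin mean",P.mean(0))
c=P.mean(0)
a=np.degrees(np.arctan2(*(P-c).T[::-1]));print(a,np.linalg.norm(P-c,axis=1))
print("mod45",(a%45))
v=hd[:2]-c;print("head dir",np.degrees(np.arctan2(v[1],v[0])),np.linalg.norm(v))
v=vi[:2]-c;print("vial dir",np.degrees(np.arctan2(v[1],v[0])),np.linalg.norm(v))
# side
o1,d1=ray("side",*(250+370/6-.4,130+225/6-.4)) ;print("side lamp top z.096",o1+d1*(.096-o1[2])/d1[2])
p=onz("side",*(250+452/6-.4,130+222/6-.4),.106);print("side vialtop",p)
E
python3 loc.py
```

```text
axis lamp [ 0.61012189 -0.07739319  0.096     ] head [ 0.74697359 -0.06787719  0.105     ] vial [ 0.56455938 -0.08124065  0.106     ]
[[ 0.65113171 -0.162881  ]
 [ 0.58292605 -0.16450304]
 [ 0.52077668 -0.1131514 ]
 [ 0.51878645 -0.04543002]
 [ 0.56327764  0.00586555]
 [ 0.6393351   0.01069686]
 [ 0.6914172  -0.03594683]
 [ 0.69690455 -0.10813351]] fin mean [ 0.60806942 -0.07668542]
[ -63.45383191 -105.9771321  -157.32758427  160.70631378  118.48405329
   70.31261841   26.04838605  -19.49422308] [0.09635371 0.09134617 0.09460333 0.09459571 0.09392001 0.09280736
 0.09277114 0.09423727]
mod45 [26.54616809 29.0228679  22.67241573 25.70631378 28.48405329 25.31261841
 26.04838605 25.50577692]
head dir 3.6283994606821177 0.13918315930727926
vial dir -174.0232738824656 0.04374784222717909
side lamp top z.096 [ 0.61114647 -0.07342123  0.096     ]
side vialtop [ 0.56622852 -0.08534843  0.106     ]
```

The wheel has settled with fins at 22.5° offsets. The axis is near (0.6085, −0.0765), the head yaw is about 3.7°, and the vial stands straight opposite the nose, so 4 clicks short. I'll refine this with the side view, then check obstacles and the path.

```bash
cat >> h.py <<'E'
from scipy.spatial.transform import Rotation as R
AX=np.array([.6085,-.0765]);YAW=np.radians(3.7)
def goto(P,yaw,n):
    s=manip.get_state();w,x,y,z=s["ee_rot"];Rm=R.from_quat([x,y,z,w])
    T=R.from_matrix(np.column_stack([[np.cos(yaw),np.sin(yaw),0],[np.sin(yaw),-np.cos(yaw),0],[0,0,-1]]))
    d=Rm.inv().apply(np.array(P)-s["position"]);rv=(Rm.inv()*T).as_rotvec()
    print("pos",s["position"].round(4),"total shift(tool)",d.round(4),"per row",(d/n/.4).round(4),"rot",(rv).round(3),"per row",(rv/.08/n).round(3))
def station(deg,r=.09):
    a=YAW+np.radians(deg);return AX+r*np.array([np.cos(a),np.sin(a)]),a+np.pi/2
def where():
    s=manip.get_state();d=s["position"][:2]-AX;print("r",np.hypot(*d).round(4),"ang",np.degrees(np.arctan2(d[1],d[0])-YAW)%360,"z",s["position"][2],"F",s["contact_force"].round(2),"t",s["clock"])
E
python3 - <<'E'
from h import *
print(manip.tip_reach)
P,y=station(180);print(P);goto([*P,.25],y,24)
for nm,u,v,z in [("rackL",392,157,0.096),("rackR",432,150,.096),("rackTopL",392,139,.096),("beaker",290,150,.085),("marker",344,206,.015),("petri",300,194,.015)]: print(nm,onz("top",u,v,z))
# overlay check
for n,k,u0,v0,w,h in(("top",5,315,105,80,105),("side",6,250,130,110,90)):
    t=cv2.imread(f"pics/{n}1.png");c=cv2.resize(t[v0:v0+h,u0:u0+w],None,fx=k,fy=k,interpolation=cv2.INTER_CUBIC)
    pts=[]
    for i in range(8): pts.append((*station(22.5+45*i,.094)[0],.072))
    pts+=[(*AX,.096),(*station(180,.048)[0],.106),(*station(0,.064)[0],.1)]
    for y_ in(-.045,.045):
        for x_ in (.104,.174):
            c_,s_=np.cos(YAW),np.sin(YAW);pts.append((AX[0]+x_*c_-y_*s_,AX[1]+x_*s_+y_*c_,.105))
    for p in pts:
        q=(proj(n,p)-[u0,v0]+.5)*k;cv2.circle(c,tuple(int(a) for a in q),3,(0,0,255),-1)
    cv2.imwrite(f"pics/{n}1o.png",c)
a=cv2.imread("pics/top1o.png");b=cv2.imread("pics/side1o.png")
b=cv2.resize(b,None,fx=.6,fy=.6);o=np.zeros((525,800,3),np.uint8);o[:,:400]=a;o[:b.shape[0],400:400+b.shape[1]]=b;cv2.imwrite("pics/ov1.png",o)
E
```

```text
0.019
[ 0.51868759 -0.08230791]
pos [ 0.1421 -0.5572  0.2503] total shift(tool) [-3.671e-01 -4.823e-01  3.000e-04] per row [-0.0382 -0.0502  0.    ] rot [ 0.    -0.     0.185] per row [ 0.    -0.     0.096]
rackL [ 0.64059618 -0.20165058  0.096     ]
rackR [ 0.66444819 -0.32591784  0.096     ]
rackTopL [ 0.69779236 -0.20267386  0.096     ]
beaker [0.66169446 0.11191132 0.085     ]
marker [ 0.49913511 -0.0596311   0.015     ]
petri [0.5362689  0.08062335 0.015     ]
```

View pics/ov1.png

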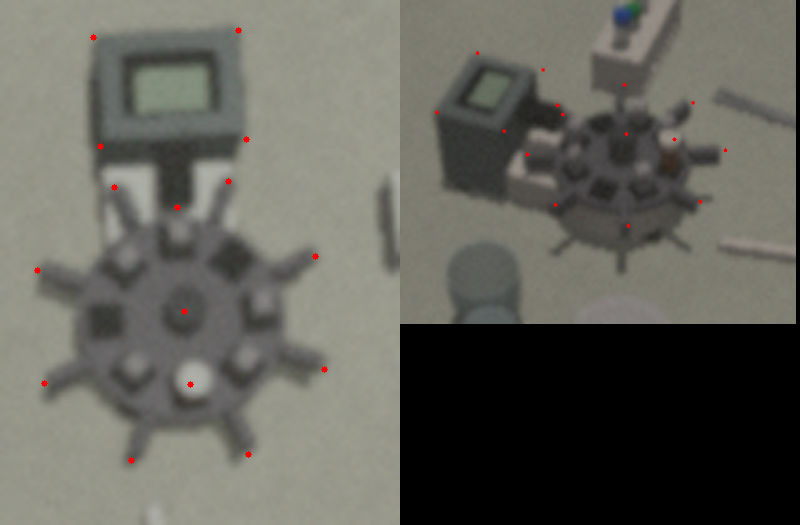

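Call:
send_rows --delta_pos '[[0, 0, 0], [0, 0, 0], [0, 0, 0]]' --angular '[[0, 0, 0.77], [0, 0, 0.77], [0, 0, 0.77]]'

```text
clock: 1.45
position: [0.1421, -0.5572, 0.2503]
ee_rot: [0.0, 0.729, -0.685, 0.0]
contact_force: [0.1, 0.2, 0.3]
width: 0.0
```

Run:
```python
from h import *
P,y=station(180);goto([*P,.25],y,20)
```

```text
pos [ 0.1421 -0.5572  0.2503] total shift(tool) [-4.506e-01 -4.053e-01  3.000e-04] per row [-0.0563 -0.0507  0.    ] rot [ 0.    -0.    -0.003] per row [ 0.    -0.    -0.002]
```

Call:
send_rows --delta_pos '[[-0.0563, -0.0507, 0], [-0.0563, -0.0507, 0], [-0.0563, -0.0507, 0], [-0.0563, -0.0507, 0], [-0.0563, -0.0507, 0]]' --angular '[[0, 0, 0], [0, 0, 0], [0, 0, 0], [0, 0, 0], [0, 0, 0]]'

```text
clock: 1.87
position: [0.2366, -0.4371, 0.2503]
ee_rot: [-0.0, 0.73, -0.684, 0.0]
contact_force: [-0.2, -0.8, -0.0]
width: 0.0002
```

Call:
send_rows --delta_pos '[[-0.0563, -0.0507, 0], [-0.0563, -0.0507, 0], [-0.0563, -0.0507, 0], [-0.0563, -0.0507, 0], [-0.0563, -0.0507, 0]]' --angular '[[0, 0, 0], [0, 0, 0], [0, 0, 0], [0, 0, 0], [0, 0, 0]]'

```text
clock: 2.28
position: [0.3306, -0.3181, 0.2505]
ee_rot: [0.0, 0.73, -0.684, 0.0]
contact_force: [1.6, -0.8, 0.6]
width: 0.0001
```

Call:
send_rows --delta_pos '[[-0.0563, -0.0507, 0], [-0.0563, -0.0507, 0], [-0.0563, -0.0507, 0], [-0.0563, -0.0507, 0], [-0.0563, -0.0507, 0]]' --angular '[[0, 0, 0], [0, 0, 0], [0, 0, 0], [0, 0, 0], [0, 0, 0]]'

```text
clock: 2.7
position: [0.4245, -0.199, 0.2505]
ee_rot: [-0.0, 0.73, -0.684, 0.0]
contact_force: [1.0, -0.8, -0.5]
width: 0.0001
```

Call:
send_rows --delta_pos '[[-0.0563, -0.0507, 0], [-0.0563, -0.0507, 0], [-0.0563, -0.0507, 0], [-0.0563, -0.0507, 0], [-0.0563, -0.0507, 0]]' --angular '[[0, 0, 0], [0, 0, 0], [0, 0, 0], [0, 0, 0], [0, 0, 0]]'

```text
clock: 3.12
position: [0.5184, -0.08, 0.2505]
ee_rot: [0.0, 0.73, -0.684, 0.0]
contact_force: [-0.1, -1.3, -0.5]
width: 0.0
```

Run:
```python
from h import *
where()
P,y=station(180);goto([*P,.14],y,5)
```

```text
r 0.0902 ang 178.53609610185376 z 0.2504521003777734 F [-0.13 -1.28 -0.5 ] t 3.1167
pos [ 0.5184 -0.08    0.2505] total shift(tool) [ 2.300e-03 -1.000e-04  1.105e-01] per row [ 0.0011 -0.0001  0.0552] rot [-0.    -0.     0.001] per row [-0.001 -0.001  0.002]
```

Call:
send_rows --delta_pos '[[0.001, 0, 0.055], [0.001, 0, 0.055], [0.001, 0, 0.055], [0.001, 0, 0.055], [0.001, 0, 0.055]]' --angular '[[0, 0, 0], [0, 0, 0], [0, 0, 0], [0, 0, 0], [0, 0, 0]]'

```text
clock: 3.53
position: [0.5179, -0.0832, 0.1395]
ee_rot: [-0.0, 0.73, -0.684, 0.0]
contact_force: [0.3, -0.2, 0.4]
width: -0.0002
```

Call:
send_rows --delta_pos '[[0, 0, 0.015]]' --angular '[[0, 0, 0]]'

```text
clock: 3.62
position: [0.5156, -0.0827, 0.1312]
ee_rot: [0.001, 0.73, -0.684, -0.003]
contact_force: [-0.5, 0.5, -0.7]
width: -0.0002
```

Run:
```python
from h import *
where()
P,y=station(180);goto([*P,.074],y,5)
s=manip.get_image("side");t=manip.get_image("top");cv2.imwrite("pics/side2.png",s)
crop("side",s,240,90,170,130,4,"pics/side2z.png",10)
```

```text
r 0.0931 ang 180.14396503595393 z 0.13122355734579777 F [-0.48  0.45 -0.71] t 3.6167
pos [ 0.5156 -0.0827  0.1312] total shift(tool) [-0.0001 -0.0034  0.0572] per row [-0.0001 -0.0017  0.0286] rot [0.006 0.002 0.001] per row [0.014 0.005 0.001]
```

View pics/side2z.png

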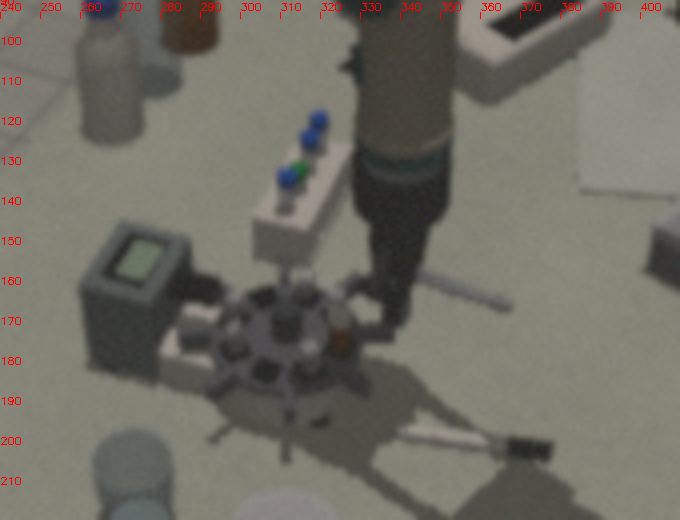

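Run:
```python
from h import *
print(proj("side",[.5175,-.0827,.112]),proj("side",[.5175,-.0827,.099]))
where();P,y=station(180);goto([*P,.074],y,7)
```

```text
[338.1605261  170.13037397] [338.02906322 172.91347242]
r 0.0918 ang 180.46454237004838 z 0.1332033260462829 F [ 1.12  1.6  -0.18] t 3.7167
pos [ 0.5169 -0.0832  0.1332] total shift(tool) [-0.0007 -0.002   0.0592] per row [-0.0002 -0.0007  0.0211] rot [0.003 0.001 0.   ] per row [0.005 0.002 0.001]
```

Call:
send_rows --delta_pos '[[0, -0.0003, 0.015], [0, -0.0003, 0.015], [0, -0.0003, 0.015], [0, -0.0003, 0.015], [0, -0.0003, 0.015]]' --angular '[[0, 0, 0], [0, 0, 0], [0, 0, 0], [0, 0, 0], [0, 0, 0]]'

```text
clock: 4.13
position: [0.5186, -0.0834, 0.1041]
ee_rot: [-0.0, 0.73, -0.684, 0.0]
contact_force: [0.7, 0.4, -0.4]
width: 0.0001
```

Call:
send_rows --delta_pos '[[0, 0, 0.015], [0, 0, 0.015], [0, 0, 0.015], [0, 0, 0.015], [0, 0, 0.013]]' --angular '[[0, 0, 0], [0, 0, 0], [0, 0, 0], [0, 0, 0], [0, 0, 0]]'

```text
clock: 4.55
position: [0.5182, -0.0833, 0.0743]
ee_rot: [0.0, 0.73, -0.684, -0.0]
contact_force: [-0.6, 0.7, 0.0]
width: 0.0001
```

Run:
```python
from h import *
where();P,y=station(180);goto([*P,.073],y,2)
```

```text
r 0.0905 ang 180.62514217432488 z 0.07434929856293185 F [-0.57  0.72  0.05] t 4.55
pos [ 0.5182 -0.0833  0.0743] total shift(tool) [-0.001  -0.0005  0.0013] per row [-0.0012 -0.0007  0.0017] rot [0. 0. 0.] per row [0.002 0.    0.003]
```

Call:
send_rows --delta_pos '[[0.0088, -0.0002, 0], [0.0088, -0.0002, 0], [0.0088, -0.0002, 0], [0.0088, -0.0002, 0], [0.0088, -0.0002, 0]]' --angular '[[0, 0, -0.49], [0, 0, -0.49], [0, 0, -0.49], [0, 0, -0.49], [0, 0, -0.49]]'

```text
clock: 4.97
position: [0.5213, -0.1009, 0.0748]
ee_rot: [0.0, 0.794, -0.608, -0.0]
contact_force: [0.0, 0.4, -0.3]
width: 0.0002
```

Call:
send_rows --delta_pos '[[0.0088, -0.0002, 0], [0.0088, -0.0002, 0], [0.0088, -0.0002, 0], [0.0088, -0.0002, 0], [0.0088, -0.0002, 0]]' --angular '[[0, 0, -0.49], [0, 0, -0.49], [0, 0, -0.49], [0, 0, -0.49], [0, 0, -0.49]]'

```text
clock: 5.38
position: [0.5267, -0.1166, 0.0746]
ee_rot: [-0.0, 0.849, -0.528, -0.001]
contact_force: [-1.2, 1.7, 0.9]
width: -0.0
```

Run:
```python
from h import *
where();P,y=station(202.5);goto([*P,.074],y,2)
t=manip.get_image("top");crop("top",t,290,100,120,110,5,"pics/top3z.png",10)
```

```text
r 0.0911 ang 202.3925162867723 z 0.07461883199880644 F [-1.23  1.66  0.92] t 5.3833
pos [ 0.5267 -0.1166  0.0746] total shift(tool) [ 0.0002 -0.0011  0.0006] per row [ 0.0002 -0.0013  0.0008] rot [0.001 0.002 0.001] per row [0.007 0.013 0.009]
```

View pics/top3z.png

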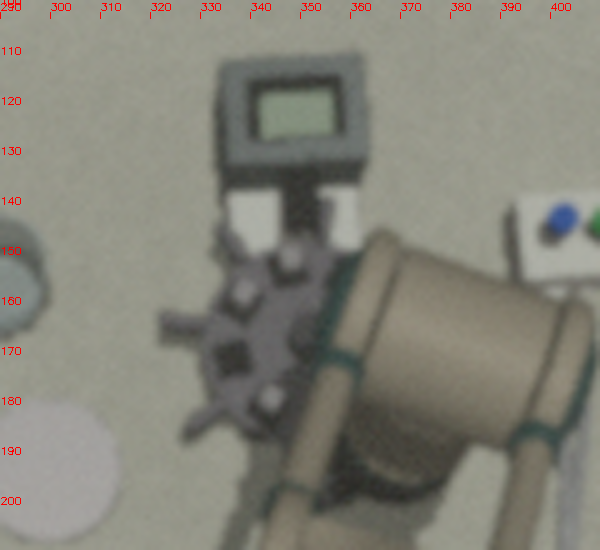

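The top view shows the wheel turned about 10–12° with the finger on the fin. The head is still at (349,110–132), so the changer hasn't moved. Continuing.

Call:
send_rows --delta_pos '[[0.0088, -0.0003, 0], [0.0088, -0.0003, 0], [0.0088, -0.0003, 0], [0.0088, -0.0003, 0], [0.0088, -0.0003, 0]]' --angular '[[0, 0, -0.49], [0, 0, -0.49], [0, 0, -0.49], [0, 0, -0.49], [0, 0, -0.49]]'

```text
clock: 5.85
position: [0.5355, -0.1314, 0.0745]
ee_rot: [0.0, 0.897, -0.442, -0.002]
contact_force: [-2.7, 1.1, 1.8]
width: -0.0002
```

Call:
send_rows --delta_pos '[[0.0088, -0.0003, 0], [0.0088, -0.0003, 0], [0.0088, -0.0003, 0], [0.0088, -0.0003, 0], [0.0088, -0.0003, 0]]' --angular '[[0, 0, -0.49], [0, 0, -0.49], [0, 0, -0.49], [0, 0, -0.49], [0, 0, -0.49]]'

```text
clock: 6.27
position: [0.5474, -0.1443, 0.0744]
ee_rot: [0.0, 0.936, -0.352, -0.002]
contact_force: [-2.5, 0.3, -0.2]
width: 0.0
```

Call:
send_rows --delta_pos '[[0, 0, 0], [0, 0, 0], [0, 0, 0], [0, 0, 0]]' --angular '[[0, 0, 0], [0, 0, 0], [0, 0, 0], [0, 0, 0]]'

```text
clock: 6.6
position: [0.5486, -0.1443, 0.0748]
ee_rot: [0.0, 0.935, -0.353, -0.001]
contact_force: [-2.4, 1.1, -1.7]
width: 0.0002
```

Run:
```python
from h import *
where();P,y=station(225);goto([*P,.074],y,2)
t=manip.get_image("top");crop("top",t,290,100,120,110,4,"pics/top4z.png",10)
s=manip.get_image("side");crop("side",s,240,100,150,120,4,"pics/side4z.png",10)
a=cv2.imread("pics/top4z.png");b=cv2.imread("pics/side4z.png")[:440,:320]
cv2.imwrite("pics/b4.png",np.hstack([a,b]))
```

```text
r 0.0905 ang 224.82507863846286 z 0.07475719723544258 F [-2.42  1.06 -1.65] t 6.6
pos [ 0.5486 -0.1443  0.0748] total shift(tool) [ 0.0003 -0.0005  0.0008] per row [ 0.0003 -0.0006  0.0009] rot [ 0.     0.001 -0.002] per row [ 0.003  0.007 -0.01 ]
```

View pics/b4.png

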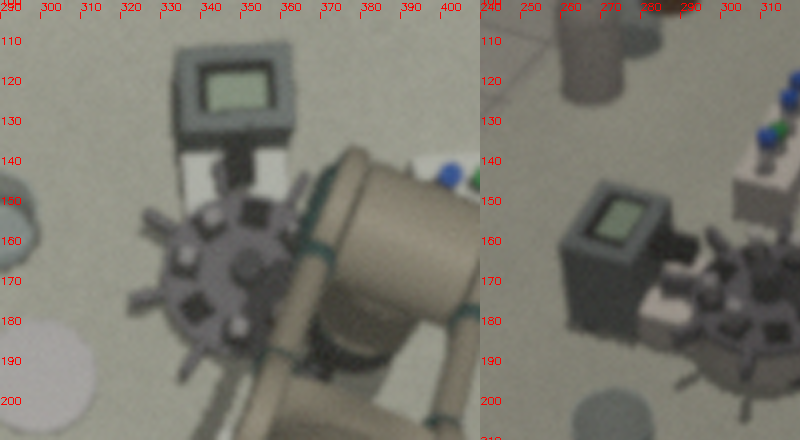

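The fins and the empty slots have turned about 30° and the finger still feels about 2.5 N, so it's just short of the snap. I'll go on in small steps.

Call:
send_rows --delta_pos '[[0.0053, -0.0002, 0], [0.0053, -0.0002, 0], [0.0053, -0.0002, 0], [0, 0, 0], [0, 0, 0]]' --angular '[[0, 0, -0.3], [0, 0, -0.3], [0, 0, -0.3], [0, 0, 0], [0, 0, 0]]'

```text
clock: 7.12
position: [0.5547, -0.1486, 0.0752]
ee_rot: [-0.0, 0.948, -0.319, 0.001]
contact_force: [-0.9, 0.2, -1.3]
width: -0.0002
```

```bash
cat > look.py <<'E'
from h import *
import sys
k=sys.argv[1]
where()
t=manip.get_image("top");cv2.imwrite(f"pics/top{k}.png",t);crop("top",t,290,100,120,110,5,f"pics/top{k}z.png",10)
E
python3 look.py 5
```

```text
r 0.09 ang 229.55534505871944 z 0.07519861826445723 F [-0.9   0.2  -1.26] t 7.1167
```

View pics/top5z.png

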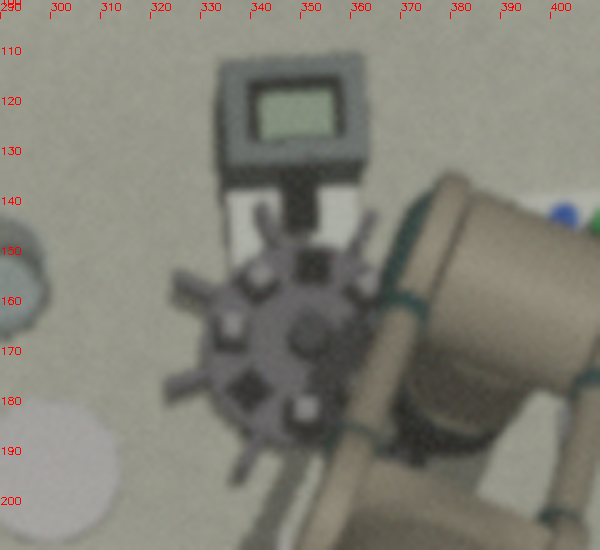

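One click is done: the empty slot that was at 45° now stands at the nose (352,153), and the head hasn't moved. Now the second click on the same fin, another 45° of arc.

Call:
send_rows --delta_pos '[[0.0088, -0.0002, 0], [0.0088, -0.0002, 0], [0.0088, -0.0002, 0], [0.0088, -0.0002, 0], [0.0088, -0.0002, 0]]' --angular '[[0, 0, -0.49], [0, 0, -0.49], [0, 0, -0.49], [0, 0, -0.49], [0, 0, -0.49]]'

```text
clock: 7.58
position: [0.5696, -0.1578, 0.0755]
ee_rot: [0.0, 0.975, -0.224, 0.0]
contact_force: [-2.1, 0.4, 1.4]
width: 0.0002
```

Call:
send_rows --delta_pos '[[0.0088, -0.0002, 0], [0.0088, -0.0002, 0], [0.0088, -0.0002, 0], [0.0088, -0.0002, 0], [0.0088, -0.0002, 0]]' --angular '[[0, 0, -0.49], [0, 0, -0.49], [0, 0, -0.49], [0, 0, -0.49], [0, 0, -0.49]]'

```text
clock: 8.0
position: [0.586, -0.1643, 0.0755]
ee_rot: [0.001, 0.992, -0.128, 0.0]
contact_force: [-2.0, -1.5, 0.6]
width: 0.0003
```

Call:
send_rows --delta_pos '[[0.0088, -0.0002, 0], [0.0088, -0.0002, 0], [0.0088, -0.0002, 0], [0.0088, -0.0002, 0], [0.0088, -0.0002, 0]]' --angular '[[0, 0, -0.49], [0, 0, -0.49], [0, 0, -0.49], [0, 0, -0.49], [0, 0, -0.49]]'

```text
clock: 8.42
position: [0.6032, -0.1674, 0.0755]
ee_rot: [0.001, 1.0, -0.03, 0.0]
contact_force: [-1.7, -1.3, 0.7]
width: 0.0
```

Run:
```python
from h import *
where();P,y=station(274);goto([*P,.074],y,5)
```

```text
r 0.091 ang 262.98274983247774 z 0.07552002294491277 F [-1.7  -1.33  0.71] t 8.4167
pos [ 0.6032 -0.1674  0.0755] total shift(tool) [ 0.0172 -0.0027  0.0015] per row [ 0.0086 -0.0014  0.0008] rot [ 0.002 -0.    -0.194] per row [ 0.004 -0.001 -0.486]
```

Call:
send_rows --delta_pos '[[0.0086, -0.0007, 0.0007], [0.0086, -0.0007, 0.0007], [0.0086, -0.0007, 0.0007], [0.0086, -0.0007, 0.0007], [0.0086, -0.0007, 0.0007]]' --angular '[[0, 0, -0.49], [0, 0, -0.49], [0, 0, -0.49], [0, 0, -0.49], [0, 0, -0.49]]'

```text
clock: 8.83
position: [0.6208, -0.1657, 0.0743]
ee_rot: [0.001, 0.998, 0.068, 0.001]
contact_force: [-2.8, -2.2, 0.9]
width: -0.0002
```

Call:
send_rows --delta_pos '[[0, 0, 0], [0, 0, 0]]' --angular '[[0, 0, 0], [0, 0, 0]]'

```text
clock: 9.0
position: [0.621, -0.165, 0.0741]
ee_rot: [0.0, 0.998, 0.066, 0.001]
contact_force: [0.6, 0.2, 1.1]
width: -0.0
```

```bash
python3 look.py 6
python3 - <<'E'
from h import *
s=manip.get_image("side");crop("side",s,240,100,150,120,5,"pics/side6z.png",10)
E
```

```text
r 0.0894 ang 274.33759173191794 z 0.07405056185942185 F [0.56 0.23 1.15] t 9.0
```

View pics/top6z.png

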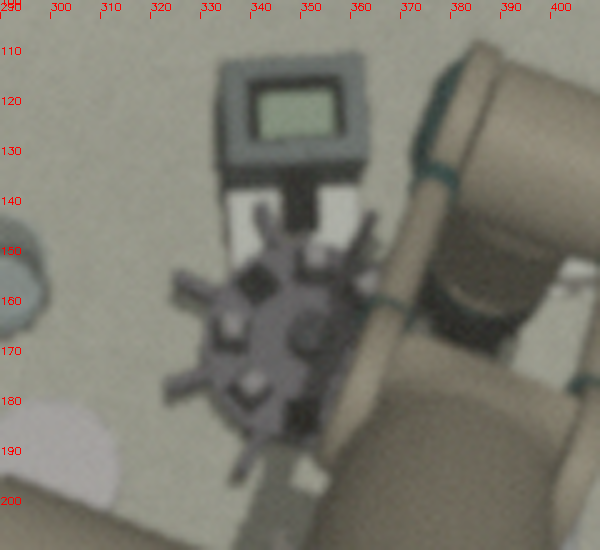

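View pics/side6z.png

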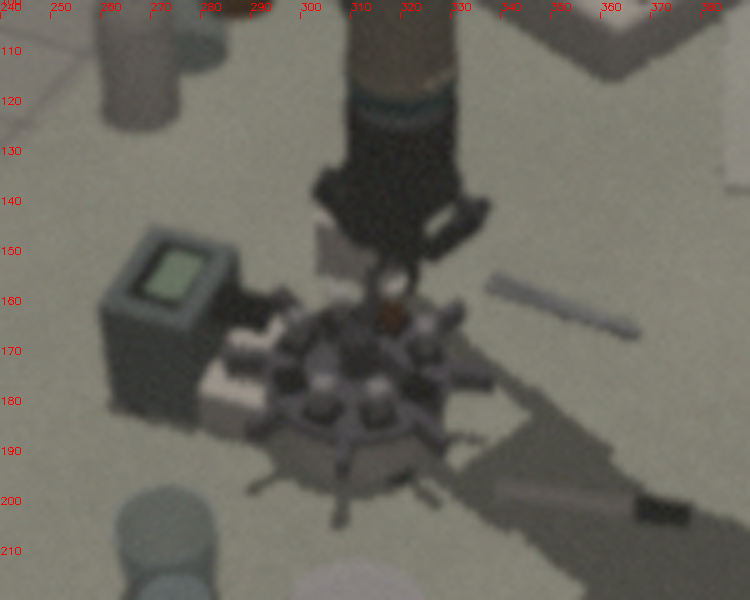

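The second click is done: the vial now stands at the 270° station on the rack side, at (316,160) in the side view. The changer is still in place. Now lift and swing back along the arc.

Call:
send_rows --delta_pos '[[0, 0, -0.02], [0, 0, -0.04], [0, 0, -0.05], [0, 0, -0.05], [0, 0, -0.05]]' --angular '[[0, 0, 0], [0, 0, 0], [0, 0, 0], [0, 0, 0], [0, 0, 0]]'

```text
clock: 9.52
position: [0.6203, -0.1646, 0.1591]
ee_rot: [0.0, 0.998, 0.067, 0.0]
contact_force: [0.7, 0.6, 0.5]
width: 0.0
```

Call:
send_rows --delta_pos '[[-0.0176, -0.0007, 0], [-0.0176, -0.0007, 0], [-0.0176, -0.0007, 0], [-0.0176, -0.0007, 0], [-0.0176, -0.0007, 0]]' --angular '[[0, 0, 0.98], [0, 0, 0.98], [0, 0, 0.98], [0, 0, 0.98], [0, 0, 0.98]]'

```text
clock: 9.93
position: [0.5851, -0.1626, 0.1585]
ee_rot: [0.0, 0.991, -0.131, 0.001]
contact_force: [0.4, 0.2, 0.5]
width: -0.0001
```

Call:
send_rows --delta_pos '[[-0.0176, -0.0007, 0], [-0.0176, -0.0007, 0], [-0.0176, -0.0007, 0], [-0.0176, -0.0007, 0], [-0.0176, -0.0007, 0]]' --angular '[[0, 0, 0.98], [0, 0, 0.98], [0, 0, 0.98], [0, 0, 0.98], [0, 0, 0.98]]'

```text
clock: 10.35
position: [0.5537, -0.1471, 0.1584]
ee_rot: [-0.0, 0.947, -0.321, 0.001]
contact_force: [-1.2, 0.1, 0.9]
width: -0.0002
```

Call:
send_rows --delta_pos '[[-0.0176, -0.0007, 0], [-0.0176, -0.0007, 0], [-0.0176, -0.0007, 0], [-0.0176, -0.0007, 0], [-0.0176, -0.0007, 0]]' --angular '[[0, 0, 0.98], [0, 0, 0.98], [0, 0, 0.98], [0, 0, 0.98], [0, 0, 0.98]]'

```text
clock: 10.77
position: [0.5305, -0.1207, 0.1584]
ee_rot: [-0.0, 0.866, -0.5, 0.001]
contact_force: [0.4, -0.6, -0.1]
width: -0.0001
```

Call:
send_rows --delta_pos '[[-0.0176, -0.0007, 0], [-0.0176, -0.0007, 0], [-0.0176, -0.0007, 0], [-0.0176, -0.0007, 0], [-0.0176, -0.0007, 0]]' --angular '[[0, 0, 0.98], [0, 0, 0.98], [0, 0, 0.98], [0, 0, 0.98], [0, 0, 0.98]]'

```text
clock: 11.18
position: [0.5191, -0.0875, 0.1584]
ee_rot: [-0.0, 0.752, -0.659, 0.0]
contact_force: [0.6, 0.5, -0.5]
width: -0.0002
```

Call:
send_rows --delta_pos '[[-0.0176, -0.0007, 0], [0, 0, 0], [0, 0, 0]]' --angular '[[0, 0, 0.98], [0, 0, 0], [0, 0, 0]]'

```text
clock: 11.43
position: [0.5187, -0.0808, 0.1583]
ee_rot: [-0.0, 0.728, -0.685, 0.001]
contact_force: [-0.4, 0.4, 0.5]
width: -0.0001
```

```bash
python3 look.py 7
python3 - <<'E'
from h import *
P,y=station(181);goto([*P,.074],y,10)
s=manip.get_image("side");crop("side",s,240,100,150,120,5,"pics/side7z.png",10)
E
```

```text
r 0.0899 ang 179.03705021886591 z 0.15829587498993702 F [-0.42  0.43  0.46] t 11.4333
pos [ 0.5187 -0.0811  0.1582] total shift(tool) [0.0027 0.0002 0.0842] per row [0.0007 0.0001 0.0211] rot [-0.001 -0.001 -0.021] per row [-0.001 -0.001 -0.027]
```

View pics/side7z.png

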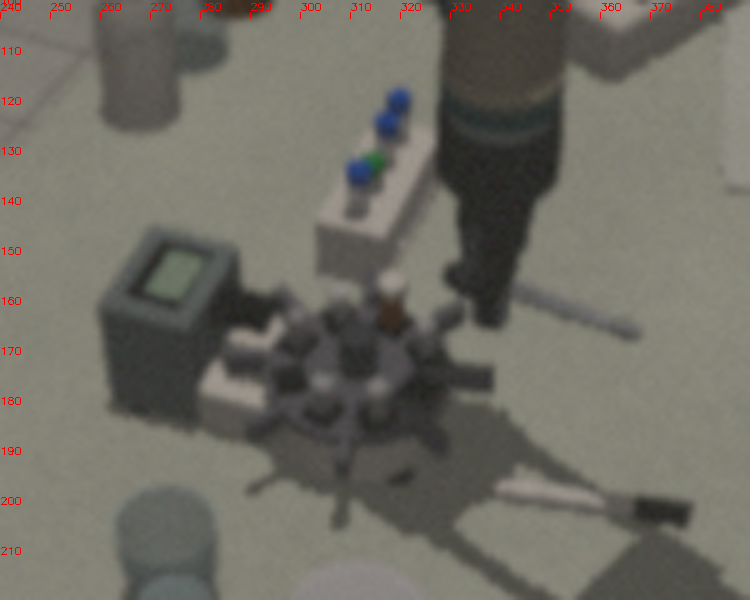

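View pics/top7z.png

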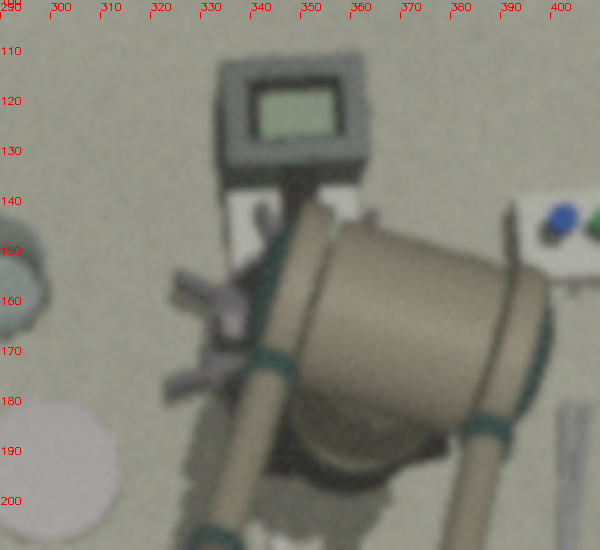

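The vial holds at 270°, (316,160) in the side view, and everything else is in place. Now descend into the rear gap.

Call:
send_rows --delta_pos '[[0.0007, 0, 0.021], [0.0007, 0, 0.021], [0.0007, 0, 0.021], [0.0007, 0, 0.021], [0.0007, 0, 0.021]]' --angular '[[0, 0, -0.03], [0, 0, -0.03], [0, 0, -0.03], [0, 0, -0.03], [0, 0, -0.03]]'

```text
clock: 11.95
position: [0.5182, -0.0824, 0.1143]
ee_rot: [0.0, 0.732, -0.682, -0.001]
contact_force: [0.5, -0.0, -0.3]
width: 0.0001
```

Call:
send_rows --delta_pos '[[0.0007, 0, 0.021], [0.0007, 0, 0.021], [0.0007, 0, 0.021], [0.0007, 0, 0.021], [0.0007, 0, 0.021]]' --angular '[[0, 0, -0.03], [0, 0, -0.03], [0, 0, -0.03], [0, 0, -0.03], [0, 0, -0.03]]'

```text
clock: 12.37
position: [0.5187, -0.0838, 0.0728]
ee_rot: [0.0, 0.736, -0.677, -0.0]
contact_force: [-0.2, 0.5, 0.6]
width: 0.0001
```

Call:
send_rows --delta_pos '[[0.0088, -0.0003, 0], [0.0088, -0.0003, 0], [0.0088, -0.0003, 0], [0.0088, -0.0003, 0], [0.0088, -0.0003, 0]]' --angular '[[0, 0, -0.49], [0, 0, -0.49], [0, 0, -0.49], [0, 0, -0.49], [0, 0, -0.49]]'

```text
clock: 12.78
position: [0.522, -0.101, 0.0732]
ee_rot: [0.0, 0.799, -0.601, -0.0]
contact_force: [-1.4, 0.9, 0.7]
width: 0.0
```

Call:
send_rows --delta_pos '[[0.0088, -0.0003, 0], [0.0088, -0.0003, 0], [0.0088, -0.0003, 0], [0.0088, -0.0003, 0], [0.0088, -0.0003, 0]]' --angular '[[0, 0, -0.49], [0, 0, -0.49], [0, 0, -0.49], [0, 0, -0.49], [0, 0, -0.49]]'

```text
clock: 13.2
position: [0.5277, -0.1168, 0.073]
ee_rot: [0.0, 0.854, -0.52, -0.001]
contact_force: [-2.0, 0.9, 1.3]
width: -0.0001
```

Call:
send_rows --delta_pos '[[0.0088, -0.0003, 0], [0.0088, -0.0003, 0], [0.0088, -0.0003, 0], [0.0088, -0.0003, 0], [0.0088, -0.0003, 0]]' --angular '[[0, 0, -0.49], [0, 0, -0.49], [0, 0, -0.49], [0, 0, -0.49], [0, 0, -0.49]]'

```text
clock: 13.62
position: [0.5367, -0.1314, 0.0728]
ee_rot: [0.0, 0.901, -0.434, -0.002]
contact_force: [-2.6, 0.8, 1.5]
width: 0.0003
```

Run:
```python
from h import *
where();P,y=station(226.5);goto([*P,.074],y,6)
```

```text
r 0.0904 ang 213.69374471274912 z 0.07284019591731655 F [-2.65  0.83  1.5 ] t 13.6167
pos [ 0.5367 -0.1314  0.0728] total shift(tool) [ 0.02   -0.0022 -0.0012] per row [ 0.0083 -0.0009 -0.0005] rot [ 0.002  0.004 -0.203] per row [ 0.004  0.008 -0.423]
```

Call:
send_rows --delta_pos '[[0.0088, -0.0005, 0], [0.0088, -0.0005, 0], [0.0088, -0.0005, 0], [0.0088, -0.0005, 0], [0.0088, -0.0005, 0]]' --angular '[[0, 0, -0.49], [0, 0, -0.49], [0, 0, -0.49], [0, 0, -0.49], [0, 0, -0.49]]'

```text
clock: 14.03
position: [0.5492, -0.1438, 0.0727]
ee_rot: [0.0, 0.939, -0.344, -0.002]
contact_force: [-3.8, -0.3, 0.1]
width: -0.0001
```

Call:
send_rows --delta_pos '[[0.0053, -0.0002, 0], [0.0053, -0.0002, 0], [0, 0, 0], [0, 0, 0], [0, 0, 0]]' --angular '[[0, 0, -0.3], [0, 0, -0.3], [0, 0, 0], [0, 0, 0], [0, 0, 0]]'

```text
clock: 14.45
position: [0.5544, -0.1465, 0.0734]
ee_rot: [-0.0, 0.947, -0.322, -0.0]
contact_force: [-1.1, 0.4, -0.5]
width: -0.0001
```

```bash
python3 look.py 8
python3 - <<'E'
from h import *
s=manip.get_image("side");crop("side",s,240,100,150,120,4,"pics/side8z.png",10)
E
```

```text
r 0.0884 ang 228.57935777800503 z 0.07340566105071815 F [-1.09  0.36 -0.5 ] t 14.45
```

View pics/top8z.png

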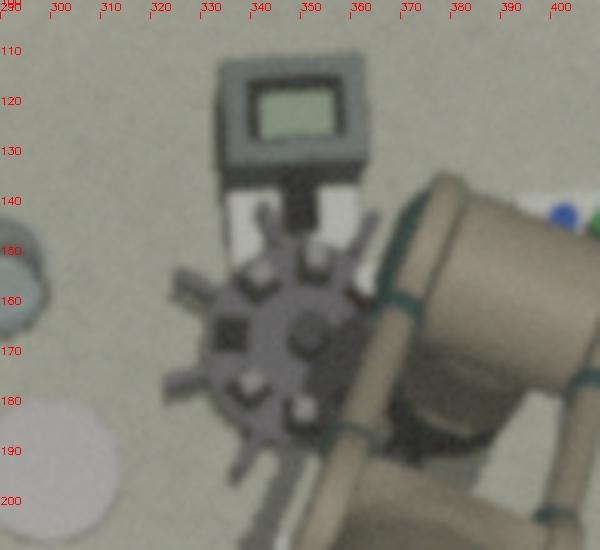

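View pics/side8z.png

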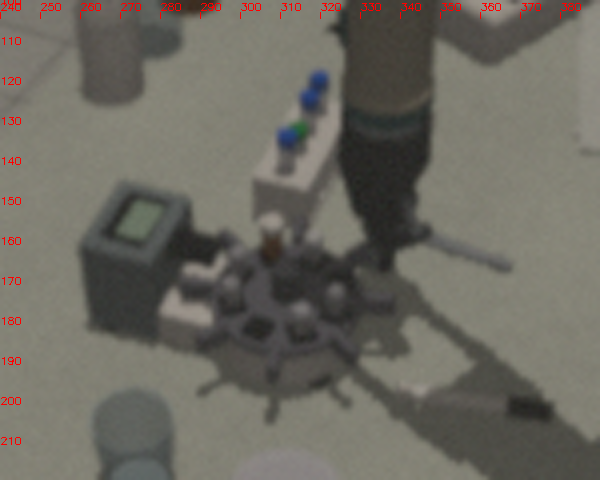

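The third click is done: the vial is one station short, with its cap at (362,156) in the top view. One more click.

Call:
send_rows --delta_pos '[[0.0088, 0.0004, 0], [0.0088, 0.0004, 0], [0.0088, 0, 0], [0.0088, -0.0002, 0], [0.0088, -0.0002, 0]]' --angular '[[0, 0, -0.49], [0, 0, -0.49], [0, 0, -0.49], [0, 0, -0.49], [0, 0, -0.49]]'

```text
clock: 14.97
position: [0.5695, -0.1564, 0.074]
ee_rot: [0.0, 0.974, -0.227, 0.0]
contact_force: [-2.2, 0.7, 1.4]
width: 0.0004
```

Call:
send_rows --delta_pos '[[0.0088, -0.0002, 0], [0.0088, -0.0002, 0], [0.0088, -0.0002, 0], [0.0088, -0.0002, 0], [0.0088, -0.0002, 0]]' --angular '[[0, 0, -0.49], [0, 0, -0.49], [0, 0, -0.49], [0, 0, -0.49], [0, 0, -0.49]]'

```text
clock: 15.38
position: [0.5858, -0.163, 0.074]
ee_rot: [0.001, 0.991, -0.131, 0.0]
contact_force: [-2.3, -2.3, 0.9]
width: -0.0001
```

Call:
send_rows --delta_pos '[[0.0088, -0.0002, 0], [0.0088, -0.0002, 0], [0.0088, -0.0002, 0], [0.0088, -0.0002, 0], [0.0088, -0.0002, 0]]' --angular '[[0, 0, -0.49], [0, 0, -0.49], [0, 0, -0.49], [0, 0, -0.49], [0, 0, -0.49]]'

```text
clock: 15.8
position: [0.603, -0.1662, 0.074]
ee_rot: [0.001, 0.999, -0.033, 0.0]
contact_force: [-2.2, -3.1, 1.1]
width: -0.0005
```

Run:
```python
from h import *
where();P,y=station(274);goto([*P,.074],y,5)
```

```text
r 0.0899 ang 262.8136929325644 z 0.07404912529522271 F [-2.21 -3.09  1.09] t 15.8
pos [ 0.603  -0.1662  0.074 ] total shift(tool) [ 0.0175 -0.0017  0.    ] per row [ 0.0087 -0.0009  0.    ] rot [ 0.002  0.    -0.2  ] per row [ 0.004  0.    -0.501]
```

Call:
send_rows --delta_pos '[[0.0087, -0.0003, 0], [0.0087, -0.0003, 0], [0.0087, -0.0003, 0], [0.0087, -0.0003, 0], [0.0087, -0.0003, 0]]' --angular '[[0, 0, -0.49], [0, 0, -0.49], [0, 0, -0.49], [0, 0, -0.49], [0, 0, -0.49]]'

```text
clock: 16.22
position: [0.6207, -0.1657, 0.0741]
ee_rot: [0.001, 0.998, 0.065, 0.0]
contact_force: [-1.6, -2.7, -0.1]
width: 0.0001
```

Call:
send_rows --delta_pos '[[0, 0, 0], [0, 0, 0], [0, 0, 0]]' --angular '[[0, 0, 0], [0, 0, 0], [0, 0, 0]]'

```text
clock: 16.47
position: [0.6207, -0.1645, 0.0739]
ee_rot: [0.0, 0.998, 0.063, 0.001]
contact_force: [-0.1, -0.8, 0.1]
width: -0.0003
```

```bash
python3 look.py 9
python3 - <<'E'
from h import *
s=manip.get_image("side");crop("side",s,240,100,150,120,4,"pics/side9z.png",10)
E
```

```text
r 0.0888 ang 274.21457647000534 z 0.0739092792545935 F [-0.1  -0.79  0.11] t 16.4667
```

View pics/top9z.png

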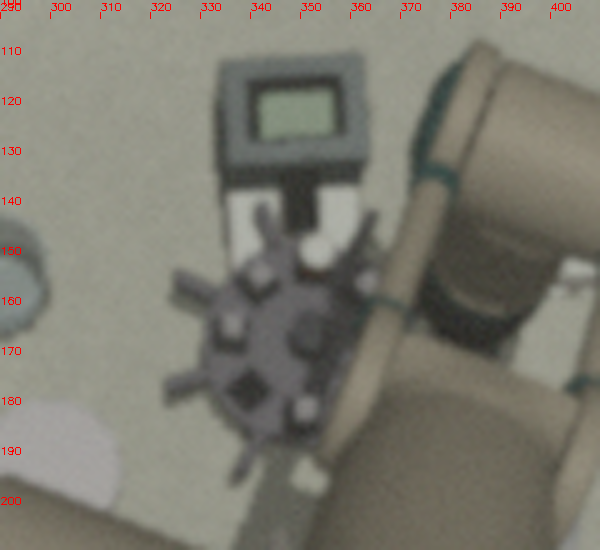

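View pics/side9z.png

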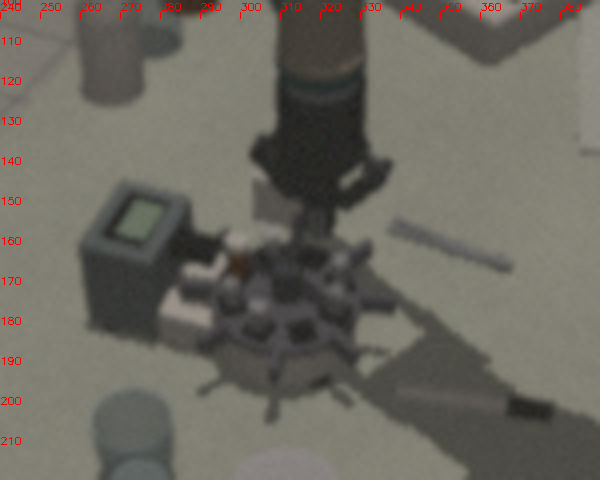

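The vial now stands before the nose, cap at (352,150). Retreat straight up, then to the side.

Call:
send_rows --delta_pos '[[0, 0, -0.02], [0, 0, -0.04], [0, 0, -0.05], [0, 0, -0.05], [0, 0, -0.05]]' --angular '[[0, 0, 0], [0, 0, 0], [0, 0, 0], [0, 0, 0], [0, 0, 0]]'

```text
clock: 16.98
position: [0.6204, -0.1644, 0.1592]
ee_rot: [-0.0, 0.998, 0.064, 0.0]
contact_force: [-0.0, -0.2, -0.7]
width: 0.0002
```

Call:
send_rows --delta_pos '[[0, 0, -0.05], [0, 0, -0.05], [0, 0, -0.05], [0, 0, -0.05], [0, 0, -0.03]]' --angular '[[0, 0, 0], [0, 0, 0], [0, 0, 0], [0, 0, 0], [0, 0, 0]]'

```text
clock: 17.4
position: [0.6211, -0.1647, 0.2531]
ee_rot: [0.001, 0.998, 0.064, 0.002]
contact_force: [0.1, -1.3, -0.3]
width: -0.0002
```

Call:
send_rows --delta_pos '[[-0.05, 0.06, 0], [-0.05, 0.06, 0], [-0.05, 0.06, 0], [-0.05, 0.06, 0], [-0.05, 0.06, 0]]' --angular '[[0, 0, 0], [0, 0, 0], [0, 0, 0], [0, 0, 0], [0, 0, 0]]'

```text
clock: 17.82
position: [0.5357, -0.2971, 0.2506]
ee_rot: [0.0, 0.998, 0.064, 0.001]
contact_force: [0.4, -0.4, -1.1]
width: 0.0001
```

Call:
send_rows --delta_pos '[[-0.05, 0.06, 0], [-0.05, 0.06, 0], [-0.05, 0.06, 0], [-0.03, 0.03, 0], [0, 0, 0]]' --angular '[[0, 0, 0], [0, 0, 0], [0, 0, 0], [0, 0, 0], [0, 0, 0]]'

```text
clock: 18.23
position: [0.4736, -0.392, 0.2504]
ee_rot: [0.001, 0.998, 0.062, -0.0]
contact_force: [0.6, 0.4, 1.1]
width: -0.0006
```

Call:
send_rows --delta_pos '[[0, 0, 0], [0, 0, 0], [0, 0, 0], [0, 0, 0], [0, 0, 0]]' --angular '[[0, 0, 0], [0, 0, 0], [0, 0, 0], [0, 0, 0], [0, 0, 0]]'

```text
clock: 18.65
position: [0.4764, -0.3879, 0.2498]
ee_rot: [0.0, 0.998, 0.065, 0.0]
contact_force: [-0.5, 0.4, -0.0]
width: 0.0003
```

Run:
```python
from h import *
s=manip.get_state();print(s["clock"],s["position"],s["contact_force"])
for n in("top","side"):
    i=manip.get_image(n);cv2.imwrite(f"pics/{n}10.png",i)
    if n=="top":
        crop("top",i,270,90,180,135,4,"pics/top10z.png")
        a=cv2.imread("pics/top1.png");c=cv2.cvtColor
        reg=(slice(105,136),slice(330,368))
        sh=cv2.phaseCorrelate(np.float32(cv2.cvtColor(a,6)[reg]),np.float32(cv2.cvtColor(i,6)[reg]));print("head shift px",sh)
        # cap: bright blob
        g=cv2.cvtColor(i,6)[144:158,346:360];print(proj("top",[*station(0,.048)[0],.106]))
```

```text
18.65 [ 0.47641105 -0.38794807  0.24984128] [-0.4999597   0.42003543 -0.02247588]
head shift px ((-0.04366376698294516, 0.017802057634126456), 0.9386556915938854)
[350.51343415 150.63314641]
```

View pics/top10z.png

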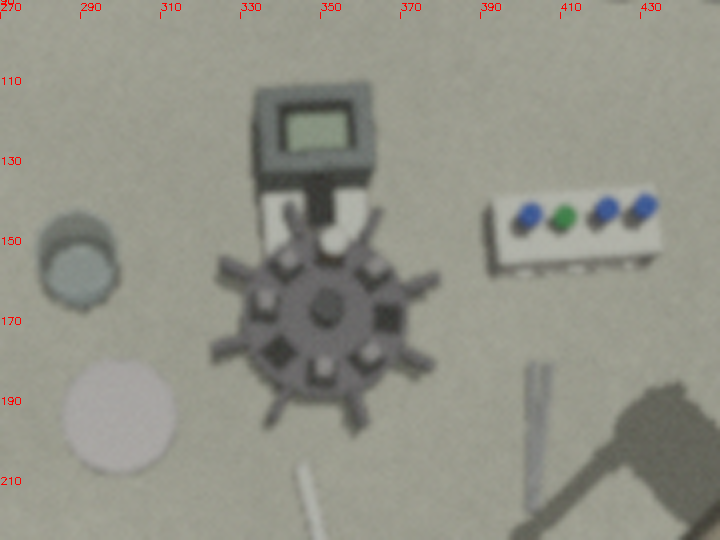

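View pics/side10.png

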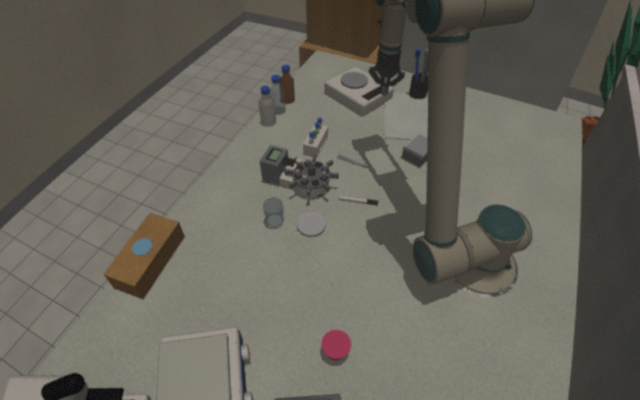

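The cap sits at (353.3,150), but I predicted (350.5,150.6). The fins also look turned slightly clockwise of the click positions, so I'll measure this.

```bash
cat > meas.py <<'E'
from h import *
import sys
def fins(f):
    i=cv2.imread(f);g=cv2.cvtColor(i,6).astype(np.float32)
    # profile over angle on ring r=.075-.092 at z=.072
    an=np.arange(0,360,.5);pr=[]
    for d in an:
        v=[]
        for r in np.arange(.076,.092,.003):
            p=proj("top",[*station(d,r)[0],.072]);v.append(cv2.getRectSubPix(g,(1,1),(float(p[0]),float(p[1])))[0,0])
        pr.append(np.mean(v))
    pr=np.array(pr);z=np.sum((pr.max()-pr)[(an>35)&(an<325)]*np.exp(1j*8*np.radians(an[(an>35)&(an<325)])))
    # expected phase at 22.5: pi
    ph=(np.degrees(np.angle(z))/8)%45
    return ph
for f in sys.argv[1:]: print(f,"fin phase (want 22.5):",fins(f).round(2))
E
python3 meas.py pics/top0.png pics/top1.png pics/top10.png
python3 - <<'E'
from h import *
i=cv2.imread("pics/top10.png");g=cv2.cvtColor(i,6)[143:158,344:364];print(g)
for k,uv in(("10",(353.3,150)),):
    p=onz("top",*uv,.106)[:2]-AX;print(np.degrees(np.arctan2(p[1],p[0])-YAW),np.hypot(*p))
E
```

```text
pics/top0.png fin phase (want 22.5): 35.69
pics/top1.png fin phase (want 22.5): 22.8
pics/top10.png fin phase (want 22.5): 14.09
[[117 114  88  70  59  62  57  60  59  97 149 172 177 176 176 177 172 155
  127 108]
 [110 105  92  71  59  59  58  60  60 100 149 173 178 176 175 176 168 147
  116 106]
 [100 100  89  70  62  61  63  71  75 104 148 171 176 174 177 175 164 138
  109 106]
 [100  99  94  80  75  75  84  97 112 135 158 169 173 175 175 171 153 123
  107 111]
 [102  99 101  94  87  97 111 131 150 163 170 169 171 176 173 160 132 108
  105 120]
 [ 89  93  99 103  98 105 131 156 169 174 174 173 170 168 166 143 108 100
  107 128]
 [ 89  92 101 105  98 110 142 167 175 176 177 174 164 154 149 126  97  98
  117 138]
 [ 99 100 102 103  95  98 138 166 175 176 176 170 157 134 120 107  91  98
  122 143]
 [105 104 104 102  89  91 122 157 171 173 172 163 144 117 103 100  97 102
  121 138]
 [108 104 106 100  91  80 100 134 152 159 156 145 122 106 104 104 103 103
  110 127]
 [112 108 104 102  89  72  71  93 113 122 122 110 102 102 106 104 101 103
  102 112]
 [113 103 103  98  88  71  60  64  71  78  77  76  89 103 102 103 104 103
  109 118]
 [106  98  99 100  82  68  63  64  61  66  62  72  92 104 102 102  99 106
  117 129]
 [ 85  78  96 102  94  81  74  74  71  70  71  76  92 101  98  92  91 108
  122 131]
 [ 70  78  91  97 102 100  90  89  91  85  89  92  99  97  90  78  78  92
  114 126]]
-9.884668791977289 0.050292548938468996
```

Call:
send_rows --delta_pos '[[0, 0, 0], [0, 0, 0], [0, 0, 0], [0, 0, 0], [0, 0, 0]]' --angular '[[0, 0, 0], [0, 0, 0], [0, 0, 0], [0, 0, 0], [0, 0, 0]]'

```text
clock: 19.17
position: [0.4757, -0.3889, 0.2497]
ee_rot: [0.0, 0.998, 0.064, -0.0]
contact_force: [-0.4, 0.3, -0.5]
width: 0.0001
```

```bash
python3 - <<'E'
from h import *
cv2.imwrite("pics/top11.png",manip.get_image("top"))
E
python3 meas.py pics/top11.png pics/top5.png pics/top6.png pics/top8.png pics/top9.png
```

```text
pics/top11.png fin phase (want 22.5): 14.08
pics/top5.png fin phase (want 22.5): 9.37
pics/top6.png fin phase (want 22.5): 15.61
pics/top8.png fin phase (want 22.5): 6.96
pics/top9.png fin phase (want 22.5): 15.54
```

The wheel is static at about 8.4° short of the true click, so it stuck short of full engagement. Before planning a small nudge, I'll calibrate the finger-to-fin angle from earlier frames, using only the unoccluded side.

```bash
cat > meas2.py <<'E'
from h import *
def prof(i,lo,hi):
    g=cv2.cvtColor(i,6).astype(np.float32);an=np.arange(lo,hi,.5);pr=[]
    for d in an:
        v=[]
        for r in np.arange(.078,.092,.003):
            p=proj("top",[*station(d,r)[0],.072]);v.append(cv2.getRectSubPix(g,(1,1),(float(p[0]),float(p[1])))[0,0])
        pr.append(np.mean(v))
    return an,np.array(pr)
def peaks(i,lo,hi):
    from scipy.signal import find_peaks
    an,pr=prof(i,lo,hi);pk,_=find_peaks(-pr,prominence=12);
    out=[]
    for p in pk:
        w=slice(max(0,p-14),p+15);x=an[w];y=np.clip(np.median(pr)+5-pr[w],0,None)
        out.append(round(float((x*y).sum()/y.sum()),1))
    return out
def unz(f,k,u0,v0,W=640,H=400):
    z=cv2.imread(f);s=cv2.resize(z,None,fx=1/k,fy=1/k,interpolation=cv2.INTER_AREA);o=np.full((H,W,3),130,np.uint8);o[v0:v0+s.shape[0],u0:u0+s.shape[1]]=s;return o
if __name__=="__main__":
    print("top1",peaks(cv2.imread("pics/top1.png"),40,320))
    print("top10",peaks(cv2.imread("pics/top10.png"),40,320))
    print("3 F202.4",peaks(unz("pics/top3z.png",5,290,100),40,150))
    print("4 F224.8",peaks(unz("pics/b4.png",4,290,100)[:, :],40,170))
    for k in "5689": print(k,peaks(cv2.imread(f"pics/top{k}.png"),40,170))
E
python3 meas2.py
```

```text
top1 [69.3, 115.0, 157.3, 201.1, 246.4, 292.5]
top10 [62.0, 107.0, 149.7, 192.6, 238.4, 284.5]
3 F202.4 [80.2, 124.8]
4 F224.8 [56.6, 102.6, 145.5]
5 [61.7, 107.2, 149.9]
6 [61.7, 107.0, 150.5]
8 [60.6, 106.3, 149.2]
9 [62.0, 107.0, 150.5, 163.3]
```

Fin positions show the finger in contact at about 10.3° behind the fin. The wheel stayed exactly where the finger left it, about 8° (0.18 click) short, so it was past the ratchet but hadn't fully seated. I'll return to the rear gap and push the fin gently the remaining few degrees. That is far below the next snap.

Call:
send_rows --delta_pos '[[0, 0, 0], [0, 0, 0], [0, 0, 0], [0, 0, 0], [0, 0, 0]]' --angular '[[0, 0, 0.98], [0, 0, 0.98], [0, 0, 0.98], [0, 0, 0.98], [0, 0, 0.98]]'

```text
clock: 19.63
position: [0.4757, -0.3889, 0.2497]
ee_rot: [0.0, 0.991, -0.134, 0.0]
contact_force: [0.2, -0.4, 0.9]
width: 0.0001
```

Call:
send_rows --delta_pos '[[0, 0, 0], [0, 0, 0], [0, 0, 0], [0, 0, 0], [0, 0, 0]]' --angular '[[0, 0, 0.98], [0, 0, 0.98], [0, 0, 0.98], [0, 0, 0.98], [0, 0, 0.98]]'

```text
clock: 20.05
position: [0.4757, -0.3889, 0.2497]
ee_rot: [0.0, 0.946, -0.324, 0.0]
contact_force: [0.7, 0.7, 0.2]
width: 0.0
```

Call:
send_rows --delta_pos '[[0, 0, 0], [0, 0, 0], [0, 0, 0], [0, 0, 0], [0, 0, 0]]' --angular '[[0, 0, 0.98], [0, 0, 0.98], [0, 0, 0.98], [0, 0, 0.98], [0, 0, 0.98]]'

```text
clock: 20.47
position: [0.4757, -0.3889, 0.2497]
ee_rot: [0.0, 0.865, -0.502, -0.0]
contact_force: [0.1, 0.1, 0.1]
width: 0.0004
```

Call:
send_rows --delta_pos '[[0, 0, 0], [0, 0, 0], [0, 0, 0], [0, 0, 0], [0, 0, 0]]' --angular '[[0, 0, 0.98], [0, 0, 0.98], [0, 0, 0.98], [0, 0, 0.98], [0, 0, 0.98]]'

```text
clock: 20.88
position: [0.4757, -0.389, 0.2497]
ee_rot: [0.0, 0.75, -0.661, 0.0]
contact_force: [0.1, 0.4, -0.3]
width: 0.0001
```

Call:
send_rows --delta_pos '[[0, 0, 0], [0, 0, 0], [0, 0, 0]]' --angular '[[0, 0, 0.98], [0, 0, 0.77], [0, 0, 0]]'

```text
clock: 21.13
position: [0.4757, -0.3889, 0.2497]
ee_rot: [-0.0, -0.703, 0.711, 0.0]
contact_force: [-0.2, -0.5, 0.2]
width: 0.0004
```

Run:
```python
from h import *
P,y=station(174);goto([*P,.25],y,15)
```

```text
pos [ 0.4757 -0.3889  0.2497] total shift(tool) [-3.165e-01 -3.950e-02 -3.000e-04] per row [-0.0527 -0.0066 -0.0001] rot [ 0.   -0.    0.03] per row [ 0.    -0.     0.025]
```

Call:
send_rows --delta_pos '[[-0.053, -0.006, 0], [-0.053, -0.006, 0], [-0.053, -0.006, 0], [-0.053, -0.006, 0], [-0.053, -0.006, 0]]' --angular '[[0, 0, 0], [0, 0, 0], [0, 0, 0], [0, 0, 0], [0, 0, 0]]'

```text
clock: 21.55
position: [0.4887, -0.2821, 0.2497]
ee_rot: [0.0, -0.704, 0.71, -0.0]
contact_force: [-0.3, 0.8, -0.4]
width: -0.0002
```

Call:
send_rows --delta_pos '[[-0.053, -0.006, 0], [-0.053, -0.006, 0], [-0.053, -0.006, 0], [-0.053, -0.006, 0], [-0.053, -0.006, 0]]' --angular '[[0, 0, 0], [0, 0, 0], [0, 0, 0], [0, 0, 0], [0, 0, 0]]'

```text
clock: 21.97
position: [0.5018, -0.1761, 0.2499]
ee_rot: [0.0, -0.704, 0.71, -0.0]
contact_force: [0.1, 1.1, -0.0]
width: 0.0003
```

Call:
send_rows --delta_pos '[[-0.053, -0.006, 0], [-0.053, -0.006, 0], [-0.053, -0.006, 0], [-0.053, -0.006, 0], [-0.053, -0.006, 0]]' --angular '[[0, 0, 0], [0, 0, 0], [0, 0, 0], [0, 0, 0], [0, 0, 0.37]]'

```text
clock: 22.38
position: [0.5148, -0.0702, 0.2498]
ee_rot: [0.0, -0.694, 0.72, -0.0]
contact_force: [0.5, -0.2, -0.2]
width: 0.0001
```

Call:
send_rows --delta_pos '[[0, 0, 0], [0, 0, 0]]' --angular '[[0, 0, 0], [0, 0, 0]]'

```text
clock: 22.55
position: [0.5148, -0.0706, 0.2498]
ee_rot: [-0.0, -0.695, 0.719, -0.0]
contact_force: [0.0, -0.3, -1.0]
width: 0.0001
```

Run:
```python
from h import *
where();P,y=station(174);goto([*P,.074],y,15)
```

```text
r 0.0939 ang 172.6857838695605 z 0.24983949854075505 F [ 0.02 -0.31 -0.98] t 22.55
pos [ 0.5148 -0.0706  0.2498] total shift(tool) [ 0.0021 -0.0038  0.1758] per row [ 0.0003 -0.0006  0.0293] rot [-0.    -0.001  0.005] per row [-0.    -0.     0.004]
```

Call:
send_rows --delta_pos '[[0.001, -0.002, 0.04], [0.001, -0.002, 0.04], [0.001, -0.002, 0.04], [0.001, -0.002, 0.04], [0.001, -0.002, 0.04]]' --angular '[[0, 0, 0], [0, 0, 0], [0, 0, 0], [0, 0, 0], [0, 0, 0]]'

```text
clock: 22.97
position: [0.5187, -0.0747, 0.1691]
ee_rot: [-0.0, -0.693, 0.721, -0.001]
contact_force: [-0.4, 0.0, -0.2]
width: -0.0001
```

Call:
send_rows --delta_pos '[[0, 0, 0.03], [0, 0, 0.03], [0, 0, 0.03], [0, 0, 0.025], [0, 0, 0.025]]' --angular '[[0, 0, 0], [0, 0, 0], [0, 0, 0], [0, 0, 0], [0, 0, 0]]'

```text
clock: 23.38
position: [0.5187, -0.0744, 0.113]
ee_rot: [-0.0, -0.693, 0.721, -0.0]
contact_force: [0.8, -0.2, 0.6]
width: -0.0002
```

Call:
send_rows --delta_pos '[[0, 0, 0.025], [0, 0, 0.025], [0, 0, 0.02], [0, 0, 0.02], [0, 0, 0.01]]' --angular '[[0, 0, 0], [0, 0, 0], [0, 0, 0], [0, 0, 0], [0, 0, 0]]'

```text
clock: 23.8
position: [0.5182, -0.0733, 0.0725]
ee_rot: [-0.0, -0.693, 0.721, 0.001]
contact_force: [0.3, -0.0, 0.2]
width: 0.0003
```

Run:
```python
from h import *
where();P,y=station(183);goto([*P,.074],y,5)
P,y=station(193);goto([*P,.074],y,10)
from meas2 import peaks
print(peaks(manip.get_image("top"),40,170))
```

```text
r 0.0904 ang 174.25126367762329 z 0.07252327030757422 F [ 0.3  -0.01  0.23] t 23.8
pos [ 0.5182 -0.0733  0.0725] total shift(tool) [ 0.0137 -0.0015 -0.0015] per row [ 0.0068 -0.0007 -0.0007] rot [ 0.001  0.    -0.156] per row [ 0.003  0.001 -0.389]
pos [ 0.5182 -0.0733  0.0725] total shift(tool) [ 0.0289 -0.0052 -0.0015] per row [ 0.0072 -0.0013 -0.0004] rot [ 0.001  0.    -0.33 ] per row [ 0.002  0.001 -0.413]
[62.1, 106.9, 133.0, 157.5]
```

Call:
send_rows --delta_pos '[[0.0069, -0.0002, 0], [0.0069, -0.0002, 0], [0.0069, -0.0002, 0], [0.0069, -0.0002, 0], [0.0069, -0.0002, 0]]' --angular '[[0, 0, -0.38], [0, 0, -0.38], [0, 0, -0.38], [0, 0, -0.38], [0, 0, -0.38]]'

```text
clock: 24.27
position: [0.5197, -0.0873, 0.074]
ee_rot: [-0.0, 0.746, -0.665, 0.0]
contact_force: [-1.0, 1.4, -0.2]
width: -0.0001
```

Call:
send_rows --delta_pos '[[0.0044, -0.0001, 0], [0.0044, -0.0001, 0], [0.0044, -0.0001, 0], [0.0044, -0.0001, 0], [0.0044, -0.0001, 0]]' --angular '[[0, 0, -0.245], [0, 0, -0.245], [0, 0, -0.245], [0, 0, -0.245], [0, 0, -0.245]]'

```text
clock: 24.68
position: [0.521, -0.0961, 0.0738]
ee_rot: [0.0, 0.778, -0.628, 0.0]
contact_force: [0.7, -0.8, 0.1]
width: -0.0002
```

Call:
send_rows --delta_pos '[[0.0044, -0.0001, 0], [0.0044, -0.0001, 0], [0.0044, -0.0001, 0], [0.0044, -0.0001, 0], [0, 0, 0]]' --angular '[[0, 0, -0.245], [0, 0, -0.245], [0, 0, -0.245], [0, 0, -0.245], [0, 0, 0]]'

```text
clock: 25.1
position: [0.5226, -0.1027, 0.0736]
ee_rot: [0.0, 0.802, -0.597, -0.0]
contact_force: [0.2, 0.9, 0.6]
width: -0.0002
```

Run:
```python
from h import *
where()
from meas2 import peaks
i=manip.get_image("top");cv2.imwrite("pics/top12.png",i)
print(peaks(i,40,170));crop("top",i,290,100,120,110,5,"pics/top12z.png",10)
```

```text
r 0.0898 ang 193.2695162100107 z 0.07363875560191187 F [0.16 0.92 0.64] t 25.1
[71.3, 116.7, 155.5]
```

View pics/top12z.png

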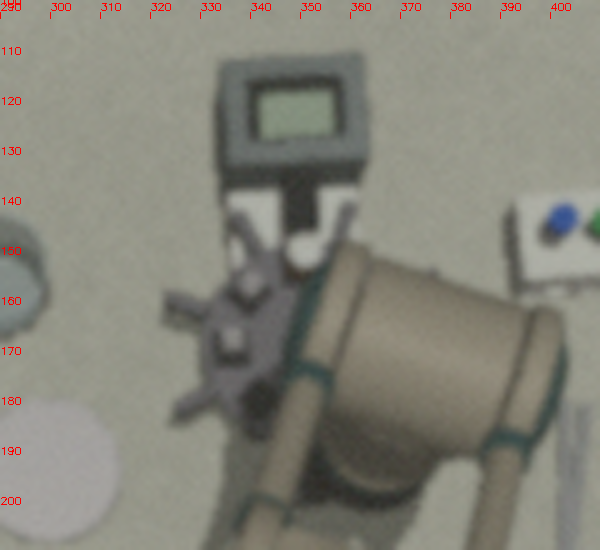

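The wheel followed to about +1.8° and the cap is at (350,150), in line with the nose. I'll back the finger off and see whether it stays.

Call:
send_rows --delta_pos '[[-0.0069, -0.0002, 0], [-0.0069, -0.0002, 0], [-0.0069, -0.0002, 0], [-0.0069, -0.0002, 0], [-0.0069, -0.0002, 0]]' --angular '[[0, 0, 0.38], [0, 0, 0.38], [0, 0, 0.38], [0, 0, 0.38], [0, 0, 0.38]]'

```text
clock: 25.57
position: [0.5202, -0.0893, 0.0737]
ee_rot: [0.0, 0.754, -0.657, 0.0]
contact_force: [0.2, -0.2, 0.1]
width: 0.0003
```

Call:
send_rows --delta_pos '[[0, 0, 0], [0, 0, 0], [0, 0, 0], [0, 0, 0], [0, 0, 0]]' --angular '[[0, 0, 0], [0, 0, 0], [0, 0, 0], [0, 0, 0], [0, 0, 0]]'

```text
clock: 25.98
position: [0.5201, -0.0893, 0.0737]
ee_rot: [0.0, 0.754, -0.657, 0.0]
contact_force: [-0.1, -0.0, 0.4]
width: 0.0003
```

Run:
```python
from h import *
where()
from meas2 import peaks
i=manip.get_image("top");cv2.imwrite("pics/top13.png",i)
print(peaks(i,40,170),peaks(cv2.imread("pics/top1.png"),40,170));crop("top",i,290,100,120,110,5,"pics/top13z.png",10)
```

```text
r 0.0893 ang 184.53635299541725 z 0.07369227923029464 F [-0.12 -0.04  0.45] t 25.9833
[69.7, 114.8, 145.5] [69.3, 114.9, 157.3]
```

View pics/top13z.png

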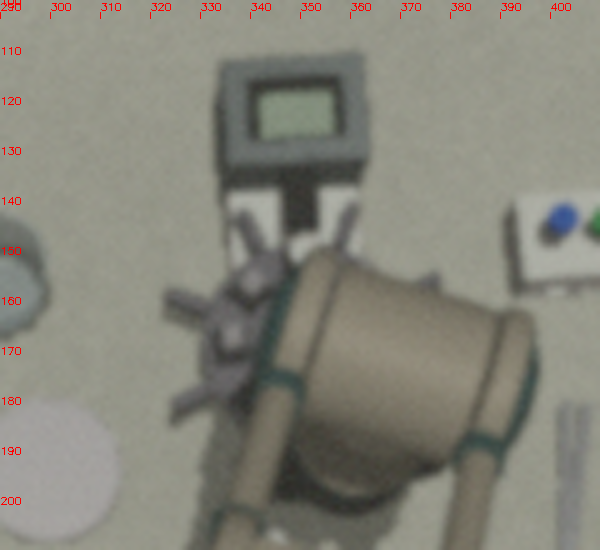

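It sprang back to exactly the click: fins at 69.7° and 114.8°, against 69.3° and 114.9° at the start. Lift out and retreat.

Call:
send_rows --delta_pos '[[-0.005, 0, 0], [0, 0, -0.02], [0, 0, -0.04], [0, 0, -0.05], [0, 0, -0.05]]' --angular '[[0, 0, 0], [0, 0, 0], [0, 0, 0], [0, 0, 0], [0, 0, 0]]'

```text
clock: 26.45
position: [0.5194, -0.087, 0.1386]
ee_rot: [0.0, 0.754, -0.657, -0.0]
contact_force: [0.9, -0.1, 0.2]
width: -0.0003
```

Call:
send_rows --delta_pos '[[0, 0, -0.05], [0, 0, -0.05], [0, 0, -0.05], [0, 0, -0.05], [0, 0, -0.05]]' --angular '[[0, 0, 0], [0, 0, 0], [0, 0, 0], [0, 0, 0], [0, 0, 0]]'

```text
clock: 26.87
position: [0.5195, -0.087, 0.2394]
ee_rot: [-0.0, 0.754, -0.657, 0.0]
contact_force: [1.0, -0.3, 0.8]
width: 0.0002
```

Call:
send_rows --delta_pos '[[0.06, 0.02, 0], [0.06, 0.02, 0], [0.06, 0.02, 0], [0.06, 0.02, 0], [0.06, 0.02, 0]]' --angular '[[0, 0, 0], [0, 0, 0], [0, 0, 0], [0, 0, 0], [0, 0, 0]]'

```text
clock: 27.28
position: [0.4961, -0.2124, 0.2385]
ee_rot: [-0.0, 0.754, -0.657, 0.0]
contact_force: [-1.1, 0.5, 0.3]
width: -0.0001
```

Call:
send_rows --delta_pos '[[0.06, 0.02, 0], [0.06, 0.02, 0], [0.06, 0.02, 0], [0.06, 0.02, 0], [0.06, 0.02, 0]]' --angular '[[0, 0, 0], [0, 0, 0], [0, 0, 0], [0, 0, 0], [0, 0, 0]]'

```text
clock: 27.7
position: [0.4729, -0.3369, 0.2384]
ee_rot: [-0.0, 0.754, -0.657, 0.0]
contact_force: [0.2, 0.1, 0.5]
width: -0.0003
```

Call:
send_rows --delta_pos '[[0.03, 0.01, 0], [0, 0, 0], [0, 0, 0], [0, 0, 0], [0, 0, 0]]' --angular '[[0, 0, 0], [0, 0, 0], [0, 0, 0], [0, 0, 0], [0, 0, 0]]'

```text
clock: 28.12
position: [0.4713, -0.3466, 0.2379]
ee_rot: [-0.0, 0.754, -0.656, -0.0]
contact_force: [0.2, -0.3, 0.0]
width: 0.0001
```

```bash
python3 - <<'E'
from h import *
from meas2 import peaks
i=manip.get_image("top");cv2.imwrite("pics/top14.png",i);s=manip.get_image("side");cv2.imwrite("pics/side14.png",s)
print(peaks(i,40,320),manip.get_state()["clock"]);crop("top",i,270,90,180,135,4,"pics/top14z.png")
a=cv2.imread("pics/top1.png")
for nm,reg in(("head",(slice(105,136),slice(330,368))),("beaker",(slice(138,172),slice(274,304))),("rack",(slice(130,162),slice(388,440))),("petri",(slice(175,212),slice(282,318))),("all",(slice(100,215),slice(275,440)))):
    print(nm,cv2.phaseCorrelate(np.float32(cv2.cvtColor(a,6)[reg]),np.float32(cv2.cvtColor(i,6)[reg])))
E
python3 meas.py pics/top14.png
```

```text
[69.6, 115.0, 157.3, 200.9, 246.8, 292.4] 28.2167
head ((-0.07710847209883198, 0.05225909540462936), 0.9277416752651334)
beaker ((0.1661317924283221, 0.27066136876740643), 0.919662634310899)
rack ((-0.1337362384719114, 0.07502473766380113), 0.9303151115223214)
petri ((-0.1326238916637834, 0.15331849975713752), 0.9436458812819587)
all ((0.07166485986886073, -0.028889924362083264), 0.8294709992408752)
pics/top14.png fin phase (want 22.5): 22.79
```

View pics/top14z.png

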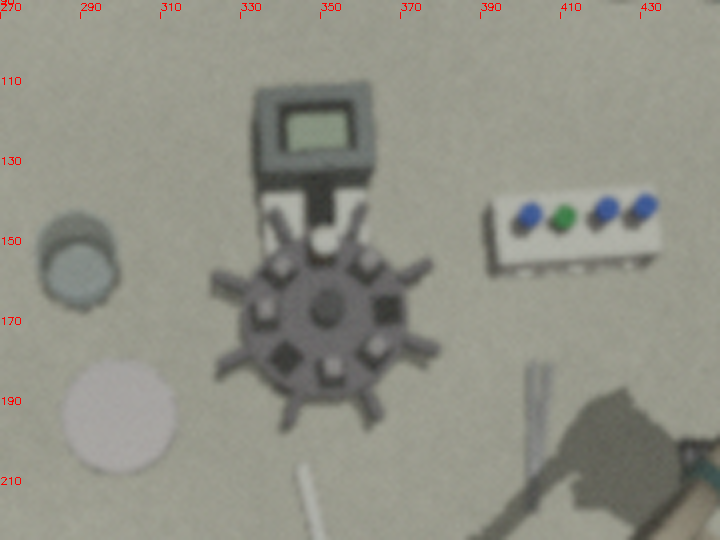

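View pics/side14.png

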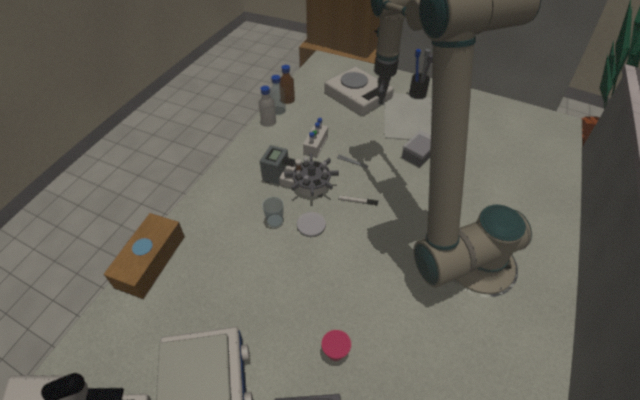

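The cap is at (351,150), directly under the nose line. The fins match the starting click pattern, and nothing else has moved. Handing in.

```bash
python3 -c "
from rig import manip
print(manip.sign_off())"
```

```text
the job is handed in; nothing more can be done
None
```

The capped vial now stands in line with the nose of the measuring head. I turned the wheel four clicks counterclockwise with the closed fingertip, without going past, and handed the job in at about 28 s. The force readings after each move stayed at about 4 N or less.

**A check that disagreed:** after the fourth click the wheel rested about 8° short of the click. I went back and nudged a fin to about 2° past the click. When I let go, it sprang back onto the click.

**Last checks:**
- **Fins:** they sit at 22.8° against the 22.5° wanted, matching the settled start picture.
- **Vial:** its cap shows at about (351, 150) in the top view, against a predicted (350.5, 150.6).
- **Changer and bystanders:** the head, rack, petri dish and beaker show shifts of at most 0.3 pixel (about 1 mm), which is measurement noise. I checked the tweezers, marker, cup and tip box only by eye, and they look unmoved.
- **Robot:** the arm is well clear and touching nothing.

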